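# UV-decontaminate the sample jars

### The job

Draw the steel carrier fully out, stand every sample jar from the grey mat upright in a carrier pocket of its own, slide the carrier along its track under the amber hood until it is fully home, and swing the clamp over onto the carrier's handle post, leaving it clamped for three seconds. Then swing the clamp fully back, draw the carrier fully out with the jars on it, and stand every jar upright in a pocket of its own in the blue clean rack. Never lift or tip the carrier off its track, leave the other things on the bench alone, and let go of everything at the end.

Things in the scene. Friction and masses are not known exactly. Their poses are not given: they have to be found in the camera images.
- station: fixed UV station: white base plate 12 mm thick, 335 mm long (own x -235 to +100), 210 mm wide, two aluminium guide rails along its long edges (180 mm apart inside, tops at z = 26 mm) and a low amber hood over its far end. Origin: on the bench under the middle of the hood's mouth; own +x points into the hood, +y to the clamp's side, z up
- hood_roof (a point): middle of the hood's front top edge, 98 mm above the bench, axes as the station's. The hood is open at the front (opening 188 mm wide, roof underside 92 mm above the bench), 100 mm deep; a white lamp housing 67 to 97 mm behind this edge stands 20 mm above the roof
- carrier_out (a point): point on the track (18 mm above the bench, own x = -88 mm of the station) where the centre of the carrier's tray floor is when the carrier is fully out against the front stops; axes as the station's
- carrier_home (a point): the same for fully home against the back stop under the hood (own x = +45 mm of the station, 133 mm from the fully-out point); steel stops end the travel both ways
- carrier_tray (a point): centre of the tray floor of the loose steel carrier (0.45 kg, slides along the station's x, 5 mm side play). Axes parallel to the station's; own -x towards the handle. Tray 70 (x) by 170 mm (y), floor 6 mm thick; rims and two dividers 16 mm above the floor, 4 mm thick, make three jar pockets at own y = -55, 0, +55 mm, each at least 50 by 62 mm inside
- carrier_handle (a point): centre of the carrier's black square handle post, 24 x 24 mm, 42 mm high (its top 60 mm, its centre 39 mm, its foot 18 mm above the bench), on a 30 mm wide tongue, 120 mm from the tray centre along the carrier's own -x; always outside the hood
- clamp (a joint): swing clamp arm (0.13 kg), hinge along the station's x. 0 = open, leaning 25 degrees back beyond upright against its stop; grows as it swings over upright (0.44) and down across the track; about 2.0 = rubber foot resting on the handle post of a carrier that is home (2.15 = stop, nothing under the foot). Falls by its own weight to whichever side of upright it is on
- clamp_bar (a point): grip point on the clamp's red round handle bar, 12 mm thick, 68 mm long, along the station's x, sticking out of the arm towards the robot; 45 mm from the arm, 23 mm from the free end, 80 mm from the hinge axis. It can turn between pads that pinch it. From the hinge point it lies at y = -80 mm cos(a), z = +80 mm sin(a), a = 2.007 rad minus the clamp's joint value, and x = -45 mm
- clamp_hinge (a point): the clamp's hinge point, at own x = -75, y = +125, z = 75 mm of the station; axes as the station's. The foot is 125 mm from it; steel bracket plates 30 mm wide around it reach z = 88 mm
- rack_mid (a point): centre of the floor of the fixed blue clean rack, 6 mm above the bench: same size and pockets as the carrier's tray (70 mm along own x, 170 mm along own y, rims 16 mm above the floor, pockets at own y = -55, 0, +55 mm)
- mat: thin grey mat fixed on the bench, 220 (own x) x 180 x 3 mm, origin at the centre of its underside; the jars wait on it at the start
- jar0_mid (a point): centre (half-way up) of a capped glass sample jar with orange cap, straight round body 42 mm across and 60 mm tall, about 0.09 kg, heavy thick base, z along its axis; may be absent (only two or three of the four jars are there)
- jar1_mid (a point): centre (half-way up) of a capped glass sample jar with green cap, straight round body 42 mm across and 60 mm tall, about 0.09 kg, heavy thick base, z along its axis; may be absent (only two or three of the four jars are there)
- jar2_mid (a point): centre (half-way up) of a capped glass sample jar with red cap, straight round body 42 mm across and 60 mm tall, about 0.09 kg, heavy thick base, z along its axis; may be absent (only two or three of the four jars are there)
- jar3_mid (a point): centre (half-way up) of a capped glass sample jar with yellow cap, straight round body 42 mm across and 60 mm tall, about 0.09 kg, heavy thick base, z along its axis; may be absent (only two or three of the four jars are there)
- spray: bystander, not to be disturbed: white round spray bottle without trigger, 72 mm across, 190 mm tall; origin at the centre of its underside
- reagent: bystander, not to be disturbed: clear glass bottle with orange cap, 72 mm across, 130 mm tall; origin at the centre of its underside
- tape: bystander, not to be disturbed: roll of paper tape lying flat, 100 mm across, 24 mm high; origin at the centre of its underside
- tipbox: bystander, not to be disturbed: yellow pipette-tip box with clear lid, 85 x 120 x 62 mm; origin at the centre of its underside
- glovebox: bystander, not to be disturbed: blue glove carton, 120 x 240 x 75 mm; origin at the centre of its underside
- flask: bystander, not to be disturbed: amber bottle with blue cap, 60 mm across, 110 mm tall; origin at the centre of its underside
Things that resemble listed ones, but are neither listed nor needed, are in the scene too. Leave any black or purple look-alike of the part that bears jar2_mid alone. Of the things shaped like the part that bears carrier_tray, the bare steel one is meant.

How it is judged:
By the outcome, as a careful person would: the job done as asked, in the order asked, and still so for the second after the job is handed in, with the robot touching nothing.
Of jar0, jar1, jar2, jar3 only 2 to 3 are there at a start; the rules pass over those that are not, and their reading is None.
At some moment in a run one of jar0, jar1, jar2, jar3 may be knocked a few centimetres aside while the robot is not near it.
It also fails if it takes over 210 s, if anything falls off the work surface, if the arm or the gripper's body presses on something with over 40 N, if the wrist force passes 120 N, or if a joint passes its speed limit or range.

### The arm

A 7-joint arm with a two-finger parallel gripper is mounted at the origin on the work surface. World frame = base frame: x ahead of the robot, y to its left, z up, the work surface at z = 0. Lengths are in m, angles in rad, forces in N, time in s.
With the tool pointing down it reaches from about 0.4 to 0.85 m from the base axis. Payload 10.4 kg.
Tool frame: the origin (TCP) lies midway between the tips of the shut fingers; the grasp point (between the pads) lies 19 mm behind it (r.grasp_offset is the distance from the TCP to the grasp point, in m); z points along the fingers, y is the line along which they close (so a half turn about z gives the same grasp; the last joint's range is limited). The gripper opens to 87 mm and grips with 3 to 60 N. Pads are 19 mm wide; open, the fingers measure 117 mm over their backs; the gripper's body (75 mm by 190 mm) begins 51 mm behind the grasp point.
Start: joints at [-1.169, 0.332, -0.065, 1.46, 0.022, 1.35, -0.088], TCP at [0.258, 0.569, 0.223] pointing down, gripper open.
Joint ranges: [-2.6, 2.6], [-0.5, 2.12], [-1.47, 1.34], [0.16, 2.42], [-1.27, 4.41], [0.06, 2.06], [-2.6, 2.6]. Speed limits (rad/s): [2.22, 2.22, 2.79, 2.79, 3.14, 3.14, 3.14].

### API

Orientations are given as a unit quaternion [x, y, z, w].
In Python, from bench import r gives the robot as it stands.
- The arm moves only by the tool drive_tool, never from a script. Its argument "moves" is a list that holds one entry, the list of rows, each a list of 7 numbers: the shift along the tool's x, y, z in m, then the turn, a rotation vector about the tool's x, y, z in rad, then the opening, from 0 (shut) to 1 (fully open). In form: [[[tx, ty, tz, ax, ay, az, jaw], ...]]. A call has 1 to 10 rows; each row shifts and turns the commanded pose from where the row before left it, along the tool's axes as they then stand; what a row does not reach is not made up. A row lasts 1/10 s, in which the tool goes at most 50 mm and 8.59 degrees, less where a joint would pass 70% of its speed; a pose out of reach is approached as far as the arm can. A call is refused whole if a number of a shift passes 0.05 or a number of a turn 0.15, either way. A call with a gripper value outside its range is refused whole. The fingers move at their own pace and stop on an object; "squeeze" is the grip in N (left out, the last holds). Time passes only in rows, so rows that do not move let the fingers close. It gives the time, the measured TCP pose, the force, the opening and the grip force at its end, in the units of the state.
- r.read_state(): the state, without advancing time (a new reading comes with each control period).
- r.camera(name): name is "scene" or "side" or "wrist"; returns the picture (400x640x3 uint8, red, green, blue); there is no depth.
- r.camera_info(name): a dict with "mtx" (3x3 intrinsics, pixels), "rvec" (rotation vector, rad) and "tvec" (3), from world to camera coordinates, as OpenCV has them; the wrist camera has in their place "T_tool_cam" (4x4, takes a point from camera to tool coordinates, whose origin is the TCP and whose axes are the flange's). Camera axes: x right, y down, z forward; pixel columns grow to the right and rows downward; lengths in m; the calibration is good to about 2 mm. A picture is of the moment at which its call begins: read the wrist's pose just before it. camera_info takes no time and is no camera call.
- r.close_job(): hands the job in; it is judged then, once.
Trained networks look in the newest picture that a camera, given by its name, has taken for a name from the list of things; names that differ only in an ending like _2 or _b are one class to them, and where a whole thing is asked for, a point or a joint stands for the part that bears it (a point fixed in the world has none). Each returns a list of dicts, best first, with "conf" (0 to 1); they miss things now and then, are a little off and sometimes report something else, mostly with a low value. They report only what shows in the picture. A call takes as long as a camera call. They do not tell look-alikes from the thing itself.
- r.find_in(camera, query): "bbox" ([left, top, right, bottom] in pixels, round what is visible of it).
- r.place_of(camera, query): "at" ([column, row] in pixels: a listed point, or the origin of a listed thing).
The state is a dict: "time": time; "joint_positions": joint angles; "joint_vel": joint speeds; "joint_torque": joint torques, N m; "ee_pos": TCP position; "eef_rot": TCP orientation; "ft_force": force on the tool from outside, world axes, zero at the start; "torque": the same for the moment, N m; "width": finger opening in m; "grip_force": force on a finger pad.
Only numpy, scipy, OpenCV 4.12 (cv2) and the standard library are available. Lean on these libraries where they do the work, as an engineer would, in place of code of your own. Each camera call takes 0.05 s, during which the arm holds its last target. There are 200 camera calls.

## Working session

There is one attempt and no reset: what is moved stays moved. The work goes in short steps, Python scripts to look and compute and a tool call to move; the robot and the scene stay as the last step left them, time stands still between calls to the robot, and variables do not carry over. Pictures are saved under pics/ and viewed, at most 14 in all, crops included, and the job is handed in when it is done.

Besides the shell and the picture viewer there is one more tool, called after "Request:" in YAML: its name, and indented under it one key for each argument. drive_tool: Moves the arm, as the interface text tells. Its arguments: {"type":"object","properties":{"moves":{"type":"array"},"squeeze":{"type":"number"}},"required":["moves"]}

```bash
mkdir -p pics; cat > h.py <<'E'
import numpy as np, cv2
from bench import r
from scipy.spatial.transform import Rotation as R
def cam(name):
    i=r.camera_info(name); K=np.array(i["mtx"],float)
    if name=="wrist":
        s=r.read_state(); T=np.eye(4); T[:3,:3]=R.from_quat(s["eef_rot"]).as_matrix(); T[:3,3]=s["ee_pos"]
        M=T@np.array(i["T_tool_cam"]); return K,M[:3,:3],M[:3,3]
    Rm=cv2.Rodrigues(np.array(i["rvec"],float))[0]; t=np.array(i["tvec"],float).ravel()
    return K,Rm.T,-Rm.T@t
def toz(c,px,z):
    K,Rw,o=c; d=Rw@np.linalg.inv(K)@np.array([px[0],px[1],1.]); return o+d*(z-o[2])/d[2]
def proj(c,p):
    K,Rw,o=c; q=K@(Rw.T@(np.array(p)-o)); return q[:2]/q[2]
def snap(name,f=None):
    c=cam(name); im=r.camera(name)
    if f: cv2.imwrite(f"pics/{f}.png",cv2.cvtColor(im,cv2.COLOR_RGB2BGR))
    return c,im
def st():
    s=r.read_state(); print("t",round(s["time"],2),"p",np.round(s["ee_pos"],4),"q",np.round(s["eef_rot"],4),"F",np.round(s["ft_force"],1),"w",round(s["width"],4),"g",round(s["grip_force"],1)); return s
Z=dict(hood_roof=.098,carrier_out=.018,carrier_home=.018,carrier_tray=.018,carrier_handle=.039,clamp_hinge=.075,rack_mid=.006,mat=0,jar0_mid=.033,jar1_mid=.033,jar2_mid=.033,jar3_mid=.033,station=0,spray=0,reagent=0,tape=0,tipbox=0,glovebox=0,flask=0)
E
python3 - <<'E'
from h import *
st()
for n in ("scene","side"):
    c,im=snap(n,n+"0"); print(n,np.round(c[2],2))
    for k,z in Z.items():
        for d in r.place_of(n,k)[:2]:
            if d["conf"]>.3: print(k,round(d["conf"],2),np.round(d["at"]),np.round(toz(c,d["at"],z)[:2],3))
E
```

```text
t 0.0 p [0.2574 0.5691 0.2218] q [ 2.108e-01  9.775e-01 -7.000e-04 -1.000e-04] F [0.2 0.2 0.2] w 0.0872 g 0.0
scene [1.08 0.5  1.05]
hood_roof 0.68 [280. 231.] [ 0.695 -0.018]
carrier_out 0.91 [296. 225.] [ 0.611 -0.039]
carrier_home 0.7 [272. 256.] [ 0.749 -0.015]
carrier_home 0.6 [275. 167.] [ 0.465 -0.287]
carrier_tray 0.97 [294. 142.] [ 0.315 -0.33 ]
carrier_tray 0.79 [279. 245.] [ 0.705 -0.024]
carrier_handle 0.75 [301. 122.] [ 0.219 -0.375]
carrier_handle 0.71 [277. 245.] [ 0.717 -0.019]
rack_mid 0.95 [275. 165.] [ 0.449 -0.303]
rack_mid 0.38 [447. 326.] [0.58  0.522]
mat 0.66 [409. 265.] [0.48  0.335]
jar1_mid 0.83 [391. 266.] [0.538 0.299]
jar2_mid 0.77 [438. 226.] [0.31  0.335]
jar2_mid 0.7 [435. 252.] [0.407 0.376]
jar3_mid 0.58 [414. 280.] [0.533 0.38 ]
jar3_mid 0.58 [298. 219.] [ 0.594 -0.041]
station 0.75 [280. 247.] [ 0.701 -0.025]
spray 0.95 [386. 324.] [0.687 0.388]
reagent 0.84 [209. 193.] [ 0.71  -0.392]
tape 0.72 [328. 312.] [0.767 0.238]
tape 0.56 [276. 255.] [ 0.734 -0.015]
tipbox 0.64 [433. 252.] [0.392 0.369]
glovebox 0.6 [218. 151.] [ 0.542 -0.543]
flask 0.64 
[... 333 characters left out ...]
handle 0.42 [286. 164.] [0.451 0.262]
clamp_hinge 0.84 [337. 183.] [0.598 0.069]
rack_mid 0.57 [322. 284.] [ 0.461 -0.3  ]
mat 0.82 [286. 162.] [0.458 0.323]
mat 0.68 [268. 155.] [0.396 0.382]
jar1_mid 0.75 [309. 155.] [0.545 0.303]
jar2_mid 0.74 [241. 160.] [0.29 0.33]
jar2_mid 0.71 [237. 149.] [0.28  0.405]
jar3_mid 0.43 [302. 146.] [0.533 0.37 ]
station 0.6 [370. 211.] [ 0.691 -0.019]
spray 0.59 [339. 141.] [0.69  0.412]
reagent 0.93 [411. 300.] [ 0.697 -0.41 ]
tape 0.82 [366. 168.] [0.746 0.22 ]
tipbox 0.85 [310. 132.] [0.588 0.504]
glovebox 0.64 [371. 354.] [ 0.535 -0.554]
glovebox 0.51 [288. 164.] [0.462 0.311]
flask 0.79 [406. 250.] [ 0.751 -0.219]
flask 0.58 [269. 151.] [0.404 0.411]
```

```bash
python3 - <<'E'
import cv2
a=cv2.imread("pics/scene0.png"); cv2.imwrite("pics/v1.png",cv2.resize(a[80:360,180:500],(800,600)[:1]+(700,)) [:600] if 0 else cv2.resize(a[90:345,160:500],(800,600)))
a=cv2.imread("pics/side0.png"); cv2.imwrite("pics/v2.png",cv2.resize(a[110:380,200:480],(622,600)))
E
```

```text
(no output)
```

View pics/v1.png

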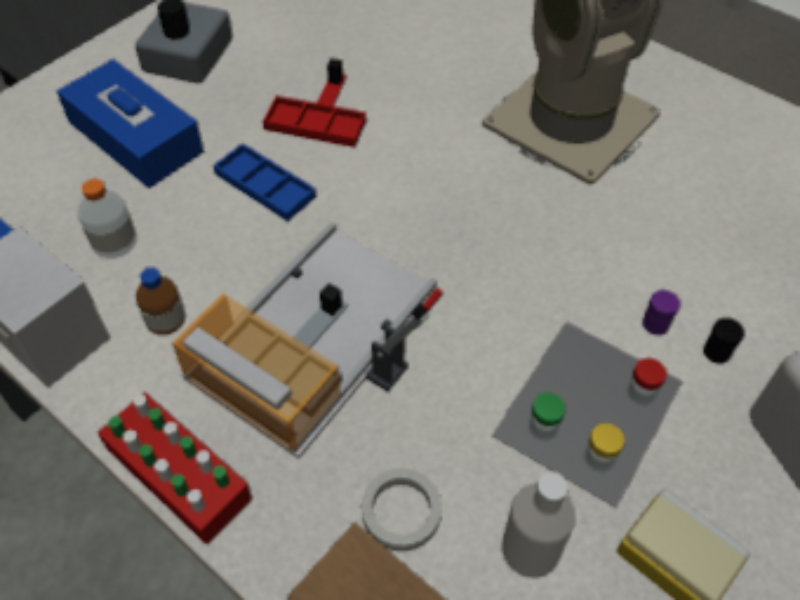

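View pics/v2.png

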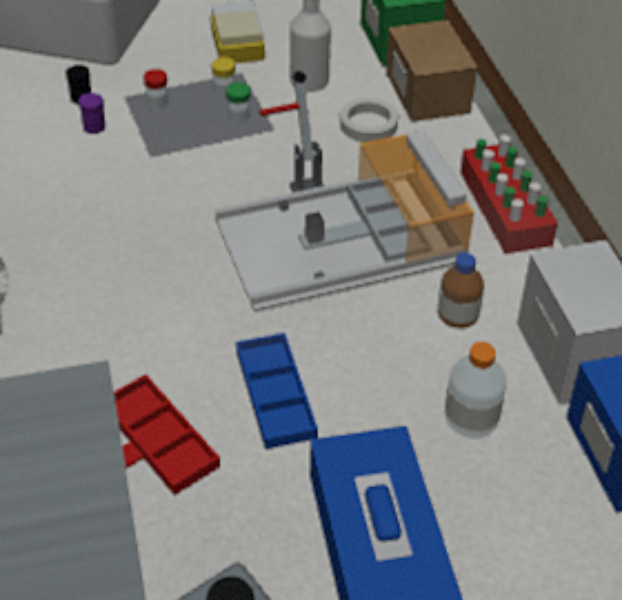

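The scene view shows the green (548,410), red (649,375) and yellow (606,440) jars on the mat. The purple and black look-alikes stand off it at (660,312) and (723,340). The steel carrier is half under the hood, with its black post at (330,298). The red carrier at (315,120) is the decoy. The blue rack is at (265,180).

```bash
python3 - <<'E'
from h import *
cs,cd=cam("scene"),cam("side")
S=lambda u,v:(160+u*.425,90+v*.425)
D=lambda u,v:(200+u*.45,110+v*.45)
def both(n,a,b,z):
    pa,pb=toz(cs,S(*a),z),toz(cd,D(*b),z); print(n,np.round(pa[:2],3),np.round(pb[:2],3))
both("railR end(-y)",(334,228),(253,300),.026)
both("railL end(+y)",(437,284),(219,213),.026)
both("hood top front -y",(222,298),(410,258-45),.098)
both("post top",(330,290),(314,216),.06)
both("green top",(548,406),(238,90),.063)
both("red top",(649,371),(155,76),.063)
both("yellow top",(606,437),(223,66),.063)
both("rack c -",(240,148),(268,443),.022)
both("rack a",(217,172),(315,432),.022)
both("rack b",(315,187),(285,336),.022)
both("rack d",(290,216),(238,343),.022)
both("redbar end",(438,294),(262,112),.147)
both("tray near corner +y",(340,375),(0,0),.034)
E
```

```text
railR end(-y) [ 0.477 -0.133] [ 0.466 -0.156]
railL end(+y) [0.458 0.058] [0.454 0.035]
hood top front -y [ 0.711 -0.12 ] [ 0.709 -0.106]
post top [ 0.586 -0.037] [ 0.584 -0.041]
green top [0.542 0.303] [0.537 0.293]
red top [0.412 0.376] [0.406 0.365]
yellow top [0.531 0.383] [0.525 0.368]
rack c - [ 0.447 -0.378] [ 0.434 -0.399]
rack a [ 0.511 -0.366] [ 0.495 -0.396]
rack b [ 0.43  -0.218] [ 0.495 -0.229]
rack d [ 0.502 -0.205] [ 0.43  -0.227]
redbar end [0.544 0.121] [0.54  0.114]
tray near corner +y [0.67  0.057] [0.156 0.726]
```

Request:
drive_tool:
  moves:
    - [[-0.038,-0.029,-0.005,0,0,0,1],[-0.038,-0.029,-0.005,0,0,0,1],[-0.038,-0.029,-0.005,0,0,0,1],[-0.038,-0.029,-0.005,0,0,0,1],[-0.038,-0.029,-0.005,0,0,0,1],[-0.038,-0.029,-0.005,0,0,0,1],[-0.038,-0.029,-0.005,0,0,0,1],[-0.038,-0.029,-0.005,0,0,0,1],[-0.038,-0.029,-0.005,0,0,0,1],[-0.038,-0.029,-0.005,0,0,0,1]]

```text
time: 3.0
ee_pos: [0.4849, 0.1468, 0.2731]
eef_rot: [0.211, 0.978, 0.0, 0.0]
ft_force: [1.5, 0.3, -0.6]
width: 0.087
grip_force: 0.0
```

Request:
drive_tool:
  moves:
    - [[-0.038,-0.029,0,0,0,0,1],[-0.038,-0.029,0,0,0,0,1],[-0.038,-0.029,0,0,0,0,1],[-0.038,-0.029,0,0,0,0,1],[0,0,0,0,0,-0.127,1],[0,0,0,0,0,-0.127,1],[0,0,0,0,0,-0.127,1],[0,0,0,0,0,-0.127,1],[0,0,0,0,0,0,1],[0,0,0,0,0,0,1]]

```text
time: 4.0
ee_pos: [0.575, -0.0197, 0.2726]
eef_rot: [-0.04, 0.999, 0.0, 0.0]
ft_force: [0.5, 0.5, -0.4]
width: 0.0871
grip_force: 0.0
```

```bash
cat >> h.py <<'E'
def go(p,yaw=None):
    """print tool-frame shift from now to p; yaw = wanted world angle of tool y (deg)"""
    s=st(); M=R.from_quat(s["eef_rot"]).as_matrix(); y=np.degrees(np.arctan2(M[1,1],M[0,1]))
    print("tilt",np.round(M[:,2],3),"yaw y",round(y,2))
    if yaw is not None:
        d=(yaw-y+180)%360-180; print("turn tool z (rad)",round(-np.radians(d),4),"alt",round(-np.radians(d-180*np.sign(d)),4))
        Mn=R.from_euler('z',d,degrees=True).as_matrix()@M; print("shift after turn",np.round(Mn.T@(np.array(p)-s["ee_pos"]),4))
    print("shift now",np.round(M.T@(np.array(p)-s["ee_pos"]),4))
E
python3 - <<'E'
from h import *
s=st()
c,im=snap("wrist","w1"); print("cam",np.round(c[2],3))
for k in("carrier_handle","carrier_tray","clamp_hinge","hood_roof","carrier_out"):
    for d in r.place_of("wrist",k)[:2]: print(k,round(d["conf"],2),np.round(d["at"]),np.round(toz(c,d["at"],Z[k]),4))
E
```

```text
t 4.0 p [ 0.575  -0.0197  0.2726] q [-3.970e-02  9.992e-01  1.000e-04  0.000e+00] F [ 0.5  0.5 -0.4] w 0.0871 g 0.0
cam [ 0.503 -0.026  0.435]
carrier_handle 0.88 [304. 183.] [ 0.5839 -0.0378  0.039 ]
carrier_tray 0.73 [455. 192.] [0.5834 0.1913 0.018 ]
carrier_tray 0.71 [305. 255.] [ 0.7067 -0.0297  0.018 ]
clamp_hinge 0.8 [397. 212.] [0.6063 0.0903 0.075 ]
clamp_hinge 0.17 [544. 170.] [0.5346 0.2709 0.075 ]
hood_roof 0.88 [306. 275.] [ 0.6974 -0.0251  0.098 ]
carrier_out 0.72 [306. 194.] [ 0.6047 -0.0343  0.018 ]
```

View pics/w1.png

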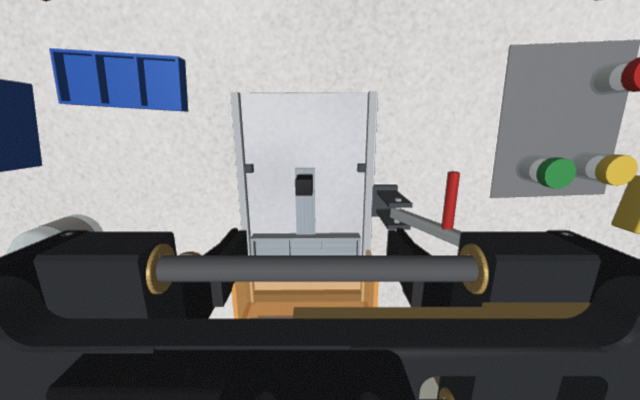

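Wrist view: the post top is at (304,180), the rail ends at (240,93) and (371,93), and the rack corners at (51,49), (184,57), (187,110) and (60,104). The clamp's red bar runs from (453,172) to (447,229).

```bash
python3 - <<'E'
from h import *
c=cam("wrist")
P=lambda n,u,v,z:(print(n,np.round(toz(c,(u,v),z)[:2],4)))
P("rail-y",240,93,.026);P("rail+y",372,93,.026);P("rail -y far",240,225,.026);P("rail+y far",368,225,.026)
for u,v in((51,49),(184,57),(187,110),(60,104)):P("rack",u,v,.022)
P("post top c",304,177,.06); P("post top L",295,182,.06);P("post top R",313,182,.06)
for n,u,v in(("green",555,173),("yellow",617,170)):P(n,u,v,.063)
P("bar free",453,173,.147)
for k in("jar1_mid","jar2_mid","jar3_mid","rack_mid","clamp_bar","mat"):
    for d in r.place_of("wrist",k)[:1]: print(k,round(d["conf"],2),np.round(d["at"]),np.round(toz(c,d["at"],Z.get(k,.147)),4))
go((.584,-.038,.15),94.5)
E
```

```text
rail-y [ 0.4689 -0.1348]
rail+y [0.4537 0.0451]
rail -y far [ 0.6607 -0.1323]
rail+y far [0.644  0.0648]
rack [ 0.4347 -0.3871]
rack [ 0.4295 -0.2111]
rack [ 0.4972 -0.2096]
rack [ 0.5041 -0.3858]
post top c [ 0.5713 -0.0381]
post top L [ 0.5792 -0.0498]
post top R [ 0.5772 -0.0254]
green [0.5372 0.296 ]
yellow [0.5263 0.3771]
bar free [0.5384 0.118 ]
jar2_mid 0.63 [627.  74.] [0.4028 0.3764 0.033 ]
jar3_mid 0.58 [600. 166.] [0.5246 0.3835 0.033 ]
rack_mid 0.47 [305. 184.] [ 0.5913 -0.0375  0.006 ]
clamp_bar 0.92 [454. 190.] [0.5563 0.123  0.147 ]
mat 0.57 [559. 123.] [0.4689 0.3339 0.    ]
t 4.6 p [ 0.575  -0.0197  0.2725] q [-0.0415  0.9991  0.      0.    ] F [ 0.3 -0.2  0.2] w 0.0872 g 0.0
tilt [ 0.  0. -1.] yaw y 94.76
turn tool z (rad) 0.0045 alt -3.1371
shift after turn [-0.0076 -0.019   0.1225]
shift now [-0.0075 -0.019   0.1225]
```

Request:
drive_tool:
  moves:
    - [[-0.008,-0.019,0.04,0,0,0,1],[0,0,0.045,0,0,0,1],[0,0,0.045,0,0,0,1],[0,0,0.045,0,0,0,1],[0,0,0.04,0,0,0,1],[0,0,0.03,0,0,0,1],[0,0,0,0,0,0,0],[0,0,0,0,0,0,0],[0,0,0,0,0,0,0],[0,0,0,0,0,0,0]]
  squeeze: 15

```text
time: 5.6
ee_pos: [0.5858, -0.0379, 0.0295]
eef_rot: [-0.042, 0.999, 0.0, 0.002]
ft_force: [0.6, 0.5, -0.2]
width: 0.0625
grip_force: 0.0
```

```bash
python3 -c "
from h import *
go((.4887,-.0427,.027))"
```

```text
t 5.6 p [ 0.5858 -0.0379  0.0295] q [-4.160e-02  9.991e-01  1.000e-04  1.600e-03] F [ 0.6  0.5 -0.2] w 0.0625 g 0.0
tilt [ 0.003  0.    -1.   ] yaw y 94.77
shift now [0.0972 0.0033 0.0022]
```

Request:
drive_tool:
  moves:
    - [[0,0,0,0,0,0,0],[0,0,0,0,0,0,0],[0,0,0,0,0,0,0],[0,0,0,0,0,0,0],[0,0,0,0,0,0,0],[0,0,0,0,0,0,0],[0,0,0,0,0,0,0]]

```text
time: 6.3
ee_pos: [0.5845, -0.0379, 0.0275]
eef_rot: [-0.042, 0.999, 0.0, -0.0]
ft_force: [-0.0, -0.4, 1.8]
width: 0.0238
grip_force: 15.0
```

Request:
drive_tool:
  moves:
    - [[0.01,0,0,0,0,0,0],[0.015,0,0,0,0,0,0],[0.015,0,0,0,0,0,0],[0.015,0,0,0,0,0,0],[0.015,0,0,0,0,0,0],[0.015,0,0,0,0,0,0],[0.005,0,0,0,0,0,0],[0.003,0,0,0,0,0,0],[0,0,0,0,0,0,0]]

```text
time: 7.2
ee_pos: [0.4912, -0.0457, 0.0275]
eef_rot: [-0.042, 0.999, 0.0, -0.001]
ft_force: [-4.6, 0.0, 4.4]
width: 0.0232
grip_force: 15.0
```

Request:
drive_tool:
  moves:
    - [[0.003,0,0,0,0,0,0],[0.002,0,0,0,0,0,0],[0,0,0,0,0,0,0],[0,0,0,0,0,0,0]]

```text
time: 7.6
ee_pos: [0.4869, -0.0461, 0.0275]
eef_rot: [-0.042, 0.999, 0.0, -0.0]
ft_force: [1.3, -0.9, -0.7]
width: 0.0239
grip_force: 15.0
```

Request:
drive_tool:
  moves:
    - [[0.003,0,0,0,0,0,0],[0.003,0,0,0,0,0,0],[0.002,0,0,0,0,0,0],[0,0,0,0,0,0,0]]

```text
time: 8.0
ee_pos: [0.4833, -0.0463, 0.029]
eef_rot: [-0.042, 0.999, -0.0, 0.005]
ft_force: [16.8, 1.1, -6.7]
width: 0.024
grip_force: 15.0
```

Request:
drive_tool:
  moves:
    - [[-0.004,0,0,0,0,0,0],[0,0,0,0,0,0,0.6],[0,0,0,0,0,0,0.6],[0,0,0,0,0,0,0.6],[0,0,0,0,0,0,1],[0,0,-0.03,0,0,0,1],[-0.02,0,-0.045,0,0,0,1],[-0.02,0,-0.045,0,0,0,1],[-0.02,0,-0.045,0,0,0,1],[-0.02,0,-0.045,0,0,0,1]]

```text
time: 9.0
ee_pos: [0.5628, -0.0398, 0.2396]
eef_rot: [-0.042, 0.999, 0.0, 0.0]
ft_force: [1.3, 0.1, -0.5]
width: 0.0842
grip_force: 0.0
```

Request:
drive_tool:
  moves:
    - [[0,0,0,0,0,0,1],[0,0,0,0,0,0,1]]

```text
time: 9.2
ee_pos: [0.563, -0.0398, 0.238]
eef_rot: [-0.042, 0.999, -0.0, 0.001]
ft_force: [-0.3, -0.1, -0.6]
width: 0.0864
grip_force: 0.0
```

```bash
python3 - <<'E'
from h import *
s=st(); print(np.round(s["joint_positions"],2))
c,im=snap("wrist","w2"); print("cam",np.round(c[2],3))
for k in("carrier_handle","carrier_tray","hood_roof","carrier_out"):
    for d in r.place_of("wrist",k)[:2]: print(k,round(d["conf"],2),np.round(d["at"]),np.round(toz(c,d["at"],Z[k]),4))
go((.525,.30,.25),4.8)
E
```

```text
t 9.2 p [ 0.563  -0.0398  0.238 ] q [-4.160e-02  9.991e-01 -0.000e+00  6.000e-04] F [-0.3 -0.1 -0.6] w 0.0864 g 0.0
[-0.38  0.19  0.43  1.63 -0.08  1.34  1.71]
cam [ 0.491 -0.047  0.401]
carrier_handle 0.78 [317. 120.] [ 0.4847 -0.0471  0.039 ]
carrier_tray 0.61 [316. 209.] [ 0.6052 -0.0387  0.018 ]
hood_roof 0.96 [319. 298.] [ 0.696  -0.0266  0.098 ]
hood_roof 0.2 [321. 262.] [ 0.646  -0.0288  0.098 ]
t 9.45 p [ 0.5617 -0.0398  0.2364] q [-4.150e-02  9.991e-01  1.000e-04 -1.100e-03] F [ 0.3  0.5 -0.4] w 0.0868 g 0.0
tilt [-0.002  0.    -1.   ] yaw y 94.76
turn tool z (rad) 1.5701 alt -1.5715
shift after turn [ 0.3417 -0.0081 -0.0129]
shift now [ 0.0084  0.3417 -0.0136]
```

View pics/w2.png

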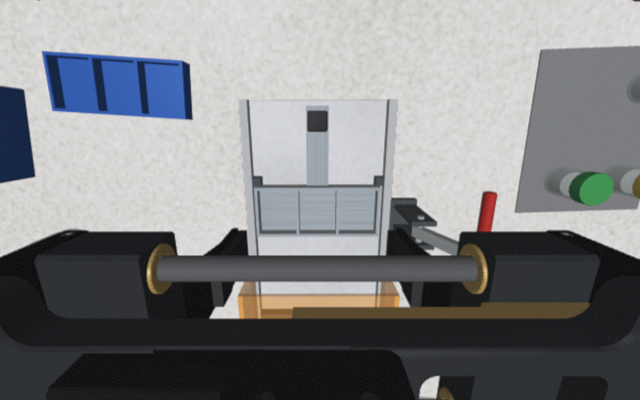

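Carrier is against the stops: tray front rim at row 186, post at (317,121). Heading to the mat.

Request:
drive_tool:
  moves:
    - [[0.008,0.047,-0.01,0,0,0,1],[0.008,0.047,-0.01,0,0,0,1],[0.008,0.047,0,0,0,0,1],[0.008,0.047,0,0,0,0,1],[0.008,0.047,0,0,0,0,1],[0.008,0.047,0,0,0,0,1],[0.008,0.047,0,0,0,0,1],[0.006,0.045,0,0,0,0,1],[0,0,0,0,0,0.143,1],[0,0,0,0,0,0.143,1]]

```text
time: 10.45
ee_pos: [0.4685, 0.329, 0.2564]
eef_rot: [0.102, 0.995, -0.001, -0.001]
ft_force: [0.2, -0.5, 0.3]
width: 0.0869
grip_force: 0.0
```

Request:
drive_tool:
  moves:
    - [[0,0,0,0,0,0.143,1],[0,0,0,0,0,0.143,1],[0,0,0,0,0,0.143,1],[0,0,0,0,0,0.143,1],[0,0,0,0,0,0.143,1],[0,0,0,0,0,0.143,1],[0,0,0,0,0,0.143,1],[0,0,0,0,0,0.143,1],[0,0,0,0,0,0.143,1],[0,0,0,0,0,0,1]]

```text
time: 11.45
ee_pos: [0.4694, 0.3275, 0.2569]
eef_rot: [0.679, 0.734, -0.001, -0.0]
ft_force: [0.5, 0.7, 0.5]
width: 0.087
grip_force: 0.0
```

```bash
cat >> h.py <<'E'
def jars(f,names=("jar1_mid","jar2_mid","jar3_mid"),zt=.063,n=3):
    """wrist picture: net boxes/points for jars + colour blobs of caps at height zt"""
    c,im=snap("wrist",f); hsv=cv2.cvtColor(im,cv2.COLOR_RGB2HSV)
    rng=dict(jar1_mid=((50,80,40),(85,255,255)),jar2_mid=((0,130,60),(6,255,255)),jar3_mid=((20,120,70),(32,255,255)))
    for k in names:
        m=cv2.inRange(hsv,*map(np.array,rng[k]))
        if k=="jar2_mid": m|=cv2.inRange(hsv,np.array((172,130,60)),np.array((180,255,255)))
        nb,_,ss,cc=cv2.connectedComponentsWithStats(m)
        for i in sorted(range(1,nb),key=lambda i:-ss[i,4])[:2]:
            if ss[i,4]>40: print(k,"blob",ss[i],np.round(cc[i]),np.round(toz(c,cc[i],zt)[:2],4))
        for d in r.place_of("wrist",k)[:n]:
            if d["conf"]>.3: print(k,round(d["conf"],2),np.round(d["at"]),np.round(toz(c,d["at"],zt-.03)[:2],4))
    return c,im
E
python3 - <<'E'
from h import *
s=st(); print(np.round(s["joint_positions"],2)); jars("w3")
go((.525,.30,.25),4.8)
E
```

```text
t 11.45 p [0.4694 0.3275 0.2569] q [ 6.788e-01  7.343e-01 -5.000e-04 -1.000e-04] F [0.5 0.7 0.5] w 0.087 g 0.0
[-0.94  0.2   0.29  1.57 -0.06  1.39 -0.56]
jar1_mid blob [ 565   22   75  132 4756] [606.  96.] [0.8037 0.4593]
jar1_mid blob [353 187  31  32 767] [368. 203.] [0.538 0.305]
jar1_mid 0.64 [364. 201.] [0.5385 0.3001]
jar2_mid blob [255 124  34  33 858] [271. 140.] [0.4082 0.376 ]
jar2_mid 0.9 [178.  95.] [0.2801 0.4209]
jar2_mid 0.68 [192. 162.] [0.2952 0.335 ]
jar2_mid 0.64 [275. 138.] [0.4077 0.3772]
jar3_mid blob [376   0  70  84 953] [397.  56.] [0.5491 0.4824]
jar3_mid blob [351 125  34  33 874] [368. 141.] [0.5274 0.3843]
jar3_mid 0.71 [362. 140.] [0.5258 0.3845]
t 11.65 p [0.4696 0.3277 0.2573] q [ 6.767e-01  7.363e-01 -1.000e-04 -0.000e+00] F [-0.3 -0.2 -0.4] w 0.0871 g 0.0
tilt [-0. -0. -1.] yaw y 4.83
turn tool z (rad) 0.0006 alt -3.141
shift after turn [-0.0322  0.0529  0.0073]
shift now [-0.0322  0.0529  0.0073]
```

View pics/w3.png

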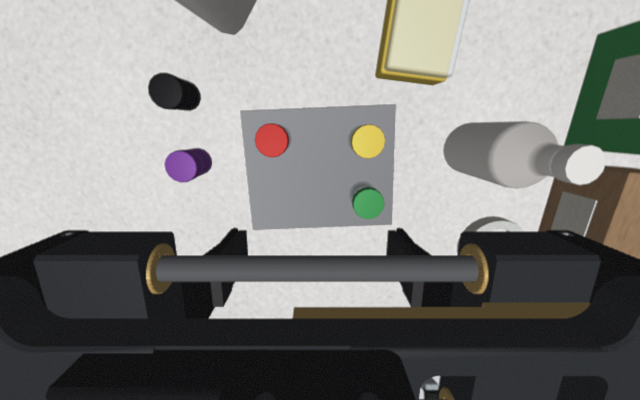

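Wrist view: on the mat, red is at (271,140), yellow at (368,141) and green at (368,203). Purple (182,165) and black (172,92) are off the mat and get left alone. Green goes first.

Request:
drive_tool:
  moves:
    - [[-0.016,0.033,0.02,0,0,0,1],[-0.015,0.033,0.025,0,0,0,1],[0,0,0.04,0,0,0,1],[0,0,0.045,0,0,0,1],[0,0,0.045,0,0,0,1],[0,0,0.035,0,0,0,1],[0,0,0.022,0,0,0,1],[0,0,0,0,0,0,0],[0,0,0,0,0,0,0],[0,0,0,0,0,0,0]]
  squeeze: 15

```text
time: 12.65
ee_pos: [0.5391, 0.3028, 0.0274]
eef_rot: [0.678, 0.735, 0.001, 0.0]
ft_force: [0.7, -0.8, 0.5]
width: 0.0703
grip_force: 0.0
```

Request:
drive_tool:
  moves:
    - [[0,0,0,0,0,0,0],[0,0,0,0,0,0,0],[0,0,0,0,0,0,0],[0,0,0,0,0,0,0],[0,0,0,0,0,0,0]]

```text
time: 13.15
ee_pos: [0.5383, 0.3024, 0.026]
eef_rot: [0.678, 0.735, 0.0, 0.0]
ft_force: [-0.3, -0.2, 3.5]
width: 0.0416
grip_force: 15.0
```

```bash
python3 -c "
from h import *
go((.5998,.018,.15),4.8)"
```

```text
t 13.15 p [0.5383 0.3024 0.026 ] q [6.779e-01 7.352e-01 4.000e-04 0.000e+00] F [-0.3 -0.2  3.5] w 0.0416 g 15.0
tilt [ 0.001  0.001 -1.   ] yaw y 4.64
turn tool z (rad) -0.0027 alt 3.1389
shift after turn [-0.2885  0.0376 -0.1241]
shift now [-0.2884  0.0384 -0.1241]
```

Request:
drive_tool:
  moves:
    - [[0,0,-0.03,0,0,0,0],[0,0,-0.045,0,0,0,0],[0,0,-0.045,0,0,0,0],[0,0,-0.045,0,0,0,0],[0,0,-0.045,0,0,0,0],[-0.047,0.006,0,0,0,0,0],[-0.048,0.006,0,0,0,0,0],[-0.048,0.006,0,0,0,0,0],[-0.048,0.007,0,0,0,0,0],[-0.048,0.007,0,0,0,0,0]]

```text
time: 14.15
ee_pos: [0.5891, 0.0646, 0.2354]
eef_rot: [0.678, 0.735, -0.0, -0.0]
ft_force: [0.0, 1.0, -0.8]
width: 0.0416
grip_force: 15.0
```

Request:
drive_tool:
  moves:
    - [[-0.048,0.006,0,0,0,0,0],[0,0,0.03,0,0,0,0],[0,0,0.03,0,0,0,0],[0,0,0,0,0,0,0],[0,0,0,0,0,0,0]]

```text
time: 14.65
ee_pos: [0.5989, 0.0194, 0.1758]
eef_rot: [0.678, 0.735, -0.0, -0.0]
ft_force: [0.0, -0.9, -0.2]
width: 0.0414
grip_force: 15.0
```

```bash
python3 -c "
from h import *
c,im=snap('wrist','w4');go((.5998,.0185,.042),4.8)"
```

```text
t 14.7 p [0.5996 0.0195 0.1768] q [6.777e-01 7.353e-01 4.000e-04 3.000e-04] F [-0.3 -0.1 -0.5] w 0.0418 g 15.0
tilt [ 0.001  0.    -1.   ] yaw y 4.67
turn tool z (rad) -0.0023 alt 3.1393
shift after turn [-0.001  -0.      0.1348]
shift now [-0.001  -0.      0.1348]
```

View pics/w4.png

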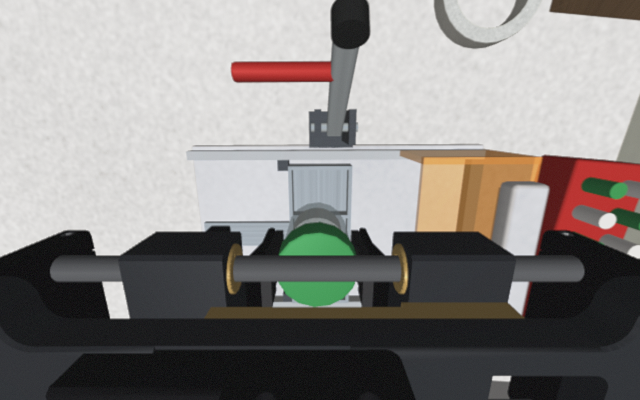

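Wrist view: the +y pocket spans columns 290–352. Its outer rim is at row 165 and its divider at row 212, with the jar above it.

```bash
python3 -c "
from h import *
c=cam('wrist')
for u,v in((289,165),(352,165),(320,165),(320,212)): print(np.round(toz(c,(u,v),.034)[:2],4))"
```

```text
[0.5667 0.046 ]
[0.6351 0.0517]
[0.6004 0.0488]
[ 0.605  -0.0046]
```

Request:
drive_tool:
  moves:
    - [[0,0.001,0.04,0,0,0,0],[0,0,0.04,0,0,0,0],[0,0,0.03,0,0,0,0],[0,0,0.015,0,0,0,0],[0,0,0.008,0,0,0,0],[0,0,0,0,0,0,0],[0,0,0,0,0,0,0]]

```text
time: 15.4
ee_pos: [0.6013, 0.0194, 0.0443]
eef_rot: [0.678, 0.735, 0.001, 0.001]
ft_force: [-0.3, 0.2, -1.3]
width: 0.0417
grip_force: 15.0
```

Request:
drive_tool:
  moves:
    - [[0,0,0.003,0,0,0,0],[0,0,0,0,0,0,0.4],[0,0,0,0,0,0,0.7],[0,0,0,0,0,0,0.8],[0,0,0,0,0,0,1],[0,0,-0.02,0,0,0,1],[0,0,-0.045,0,0,0,1],[0,0,-0.045,0,0,0,1],[0,0,-0.045,0,0,0,1],[0,0,-0.045,0,0,0,1]]

```text
time: 16.4
ee_pos: [0.5996, 0.0191, 0.2414]
eef_rot: [0.678, 0.735, -0.0, -0.0]
ft_force: [1.0, -0.1, -0.0]
width: 0.0863
grip_force: 0.0
```

Request:
drive_tool:
  moves:
    - [[0.04,-0.014,0,0,0,0,1],[0.047,-0.015,0,0,0,0,1],[0.047,-0.015,0,0,0,0,1],[0.047,-0.015,0,0,0,0,1],[0.047,-0.015,0,0,0,0,1],[0.047,-0.015,0,0,0,0,1],[0.045,-0.015,0,0,0,0,1],[0,0,0,0,0,0,1],[0,0,0,0,0,0,1]]

```text
time: 17.3
ee_pos: [0.4698, 0.3307, 0.2392]
eef_rot: [0.677, 0.736, -0.0, 0.0]
ft_force: [-0.6, -1.2, 0.0]
width: 0.0872
grip_force: 0.0
```

```bash
python3 - <<'E'
from h import *
jars("w5",("jar3_mid","jar2_mid"))
go((.527,.384,.023),4.8)
E
```

```text
jar3_mid blob [ 379    0   73   86 1050] [401.  56.] [0.5489 0.4817]
jar3_mid blob [353 129  35  34 952] [370. 145.] [0.5279 0.3837]
jar3_mid 0.92 [369. 144.] [0.5317 0.384 ]
jar2_mid blob [252 127  35  34 945] [269. 143.] [0.4087 0.3757]
jar2_mid 0.86 [272. 140.] [0.4069 0.3784]
jar2_mid 0.7 [183. 165.] [0.2925 0.3354]
jar2_mid 0.69 [472. 154.] [0.668  0.3825]
t 17.45 p [0.4714 0.3283 0.2396] q [ 6.788e-01  7.343e-01 -1.000e-04  2.000e-04] F [ 0.1 -0.3  0.8] w 0.0869 g 0.0
tilt [ 0. -0. -1.] yaw y 4.5
turn tool z (rad) -0.0052 alt 3.1364
shift after turn [0.051  0.06   0.2166]
shift now [0.0513 0.0597 0.2166]
```

Request:
drive_tool:
  moves:
    - [[0.026,0.031,0.02,0,0,0,1],[0.025,0.03,0.02,0,0,0,1],[0,0,0.04,0,0,0,1],[0,0,0.045,0,0,0,1],[0,0,0.045,0,0,0,1],[0,0,0.03,0,0,0,1],[0,0,0.015,0,0,0,1],[0,0,0,0,0,0,0],[0,0,0,0,0,0,0],[0,0,0,0,0,0,0]]

```text
time: 18.45
ee_pos: [0.5286, 0.3863, 0.0269]
eef_rot: [0.678, 0.735, 0.002, 0.0]
ft_force: [0.5, -0.8, 0.8]
width: 0.0705
grip_force: 0.0
```

Request:
drive_tool:
  moves:
    - [[0,0,0,0,0,0,0],[0,0,0,0,0,0,0],[0,0,0,0,0,0,0],[0,0,0,0,0,0,0],[0,0,0,0,0,0,0]]

```text
time: 18.95
ee_pos: [0.5274, 0.3858, 0.0249]
eef_rot: [0.678, 0.735, 0.0, -0.0]
ft_force: [-1.0, 0.2, 3.6]
width: 0.0416
grip_force: 15.0
```

```bash
python3 -c "
from h import *
go((.6055,-.036,.236),4.8)"
```

```text
t 18.95 p [0.5274 0.3858 0.0249] q [ 6.779e-01  7.352e-01  2.000e-04 -0.000e+00] F [-1.   0.2  3.6] w 0.0416 g 15.0
tilt [ 0.  0. -1.] yaw y 4.64
turn tool z (rad) -0.0027 alt 3.1389
shift after turn [-0.4267  0.0426 -0.2112]
shift now [-0.4266  0.0438 -0.2112]
```

Request:
drive_tool:
  moves:
    - [[0,0,-0.03,0,0,0,0],[0,0,-0.045,0,0,0,0],[0,0,-0.045,0,0,0,0],[0,0,-0.045,0,0,0,0],[0,0,-0.045,0,0,0,0],[-0.047,0.005,0,0,0,0,0],[-0.047,0.005,0,0,0,0,0],[-0.047,0.005,0,0,0,0,0],[-0.047,0.005,0,0,0,0,0],[-0.047,0.005,0,0,0,0,0]]

```text
time: 19.95
ee_pos: [0.5711, 0.1515, 0.2345]
eef_rot: [0.678, 0.735, 0.0, -0.0]
ft_force: [1.2, 1.2, -0.3]
width: 0.0417
grip_force: 15.0
```

Request:
drive_tool:
  moves:
    - [[-0.047,0.005,0,0,0,0,0],[-0.047,0.005,0,0,0,0,0],[-0.047,0.005,0,0,0,0,0],[-0.047,0.003,0,0,0,0,0],[0,0,0.03,0,0,0,0],[0,0,0.035,0,0,0,0],[0,0,0.035,0,0,0,0],[0,0,0,0,0,0,0],[0,0,0,0,0,0,0]]

```text
time: 20.85
ee_pos: [0.6043, -0.0326, 0.1351]
eef_rot: [0.678, 0.735, -0.0, -0.0]
ft_force: [0.3, -1.0, 0.2]
width: 0.0416
grip_force: 15.0
```

```bash
python3 -c "
from h import *
go((.6055,-.035,.043),4.8)
c,im=snap('wrist','w6')
d=r.place_of('wrist','jar1_mid'); print([(x['conf'],toz(c,x['at'],.048)) for x in d[:2]])"
```

```text
t 20.85 p [ 0.6043 -0.0326  0.1351] q [ 6.779e-01  7.351e-01 -3.000e-04 -1.000e-04] F [ 0.3 -1.   0.2] w 0.0416 g 15.0
tilt [-0.001 -0.    -1.   ] yaw y 4.64
turn tool z (rad) -0.0028 alt 3.1388
shift after turn [-0.0025  0.001   0.0921]
shift now [-0.0025  0.0011  0.0921]
[(0.59, array([0.5992086 , 0.01890436, 0.048     ]))]
```

Green is in its pocket at (.599,.019), as expected. Placing yellow in the middle, then looking at red again.

Request:
drive_tool:
  moves:
    - [[-0.002,0.001,0.04,0,0,0,0],[0,0,0.03,0,0,0,0],[0,0,0.015,0,0,0,0],[0,0,0.007,0,0,0,0],[0,0,0.001,0,0,0,0],[0,0,0,0,0,0,0]]

```text
time: 21.55
ee_pos: [0.6065, -0.0344, 0.0431]
eef_rot: [0.678, 0.735, 0.001, 0.001]
ft_force: [-0.5, 0.1, -1.4]
width: 0.0418
grip_force: 15.0
```

Request:
drive_tool:
  moves:
    - [[0,0,0,0,0,0,0.4],[0,0,0,0,0,0,0.7],[0,0,0,0,0,0,0.8],[0,0,0,0,0,0,1],[0,0,0,0,0,0,1],[0,0,-0.02,0,0,0,1],[0,0,-0.045,0,0,0,1],[0,0,-0.045,0,0,0,1],[0,0,-0.045,0,0,0,1],[0,0,-0.045,0,0,0,1]]

```text
time: 22.55
ee_pos: [0.6051, -0.0346, 0.2435]
eef_rot: [0.678, 0.735, 0.0, 0.0]
ft_force: [1.2, 0.2, -0.3]
width: 0.087
grip_force: 0.0
```

Request:
drive_tool:
  moves:
    - [[0.046,-0.018,0,0,0,0,1],[0.046,-0.018,0,0,0,0,1],[0.046,-0.018,0,0,0,0,1],[0.046,-0.018,0,0,0,0,1],[0.046,-0.018,0,0,0,0,1],[0.046,-0.018,0,0,0,0,1],[0.046,-0.018,0,0,0,0,1],[0.046,-0.018,0,0,0,0,1],[0,0,0,0,0,0,1],[0,0,0,0,0,0,1]]

```text
time: 23.55
ee_pos: [0.4316, 0.3215, 0.2414]
eef_rot: [0.677, 0.736, -0.0, 0.0]
ft_force: [0.4, -0.2, 0.6]
width: 0.0866
grip_force: 0.0
```

```bash
python3 - <<'E'
from h import *
jars("w7",("jar2_mid",))
go((.408,.3765,.023),4.8)
E
```

```text
jar2_mid blob [285 121  34  35 918] [301. 138.] [0.4082 0.3757]
jar2_mid blob [421 377  19  11 163] [431. 383.] [0.6318 0.029 ]
jar2_mid 0.92 [212. 162.] [0.2911 0.3338]
jar2_mid 0.68 [302. 135.] [0.4067 0.378 ]
jar2_mid 0.68 [202.  91.] [0.2801 0.4208]
t 23.65 p [0.4329 0.3195 0.2416] q [ 6.785e-01  7.346e-01 -0.000e+00  2.000e-04] F [ 0.5 -1.4  0.5] w 0.0873 g 0.0
tilt [ 0. -0. -1.] yaw y 4.54
turn tool z (rad) -0.0045 alt 3.1371
shift after turn [ 0.0589 -0.0201  0.2186]
shift now [ 0.0588 -0.0204  0.2186]
```

Request:
drive_tool:
  moves:
    - [[0.03,-0.01,0.02,0,0,0,1],[0.028,-0.01,0.02,0,0,0,1],[0,0,0.04,0,0,0,1],[0,0,0.045,0,0,0,1],[0,0,0.045,0,0,0,1],[0,0,0.032,0,0,0,1],[0,0,0.015,0,0,0,1],[0,0,0,0,0,0,0],[0,0,0,0,0,0,0],[0,0,0,0,0,0,0]]

```text
time: 24.65
ee_pos: [0.4088, 0.3778, 0.0266]
eef_rot: [0.678, 0.735, 0.002, -0.0]
ft_force: [-0.4, 1.1, 1.3]
width: 0.0707
grip_force: 0.0
```

Request:
drive_tool:
  moves:
    - [[0,0,0,0,0,0,0],[0,0,0,0,0,0,0],[0,0,0,0,0,0,0],[0,0,0,0,0,0,0],[0,0,0,0,0,0,0]]

```text
time: 25.15
ee_pos: [0.4076, 0.3771, 0.0249]
eef_rot: [0.678, 0.735, 0.0, -0.0]
ft_force: [-0.9, -0.2, 2.6]
width: 0.0416
grip_force: 15.0
```

```bash
python3 -c "
from h import *
go((.61,-.0905,.236),4.8)"
```

```text
t 25.15 p [0.4076 0.3771 0.0249] q [ 6.779e-01  7.352e-01  2.000e-04 -1.000e-04] F [-0.9 -0.2  2.6] w 0.0416 g 15.0
tilt [ 0.  0. -1.] yaw y 4.64
turn tool z (rad) -0.0027 alt 3.1389
shift after turn [-0.4828  0.1626 -0.2113]
shift now [-0.4824  0.1639 -0.2113]
```

Request:
drive_tool:
  moves:
    - [[0,0,-0.03,0,0,0,0],[0,0,-0.045,0,0,0,0],[0,0,-0.045,0,0,0,0],[0,0,-0.045,0,0,0,0],[0,0,-0.045,0,0,0,0],[-0.044,0.015,0,0,0,0,0],[-0.044,0.015,0,0,0,0,0],[-0.044,0.015,0,0,0,0,0],[-0.044,0.015,0,0,0,0,0],[-0.044,0.015,0,0,0,0,0]]

```text
time: 26.15
ee_pos: [0.5004, 0.1618, 0.2345]
eef_rot: [0.678, 0.735, 0.0, -0.0]
ft_force: [0.0, 0.3, -1.0]
width: 0.0416
grip_force: 15.0
```

Request:
drive_tool:
  moves:
    - [[-0.044,0.015,0,0,0,0,0],[-0.044,0.015,0,0,0,0,0],[-0.044,0.015,0,0,0,0,0],[-0.044,0.015,0,0,0,0,0],[-0.044,0.015,0,0,0,0,0],[-0.043,0.014,0,0,0,0,0],[0,0,0.03,0,0,0,0],[0,0,0.035,0,0,0,0],[0,0,0.035,0,0,0,0],[0,0,0,0,0,0,0]]

```text
time: 27.15
ee_pos: [0.607, -0.0907, 0.1297]
eef_rot: [0.678, 0.735, -0.003, -0.003]
ft_force: [-0.2, -0.2, -1.3]
width: 0.0414
grip_force: 15.0
```

```bash
python3 -c "
from h import *
go((.61,-.0895,.043),4.8)"
```

```text
t 27.15 p [ 0.607  -0.0907  0.1297] q [ 0.6779  0.7352 -0.0028 -0.0032] F [-0.2 -0.2 -1.3] w 0.0414 g 15.0
tilt [-0.008  0.    -1.   ] yaw y 4.65
turn tool z (rad) -0.0027 alt 3.1389
shift after turn [0.0008 0.0038 0.0867]
shift now [0.0008 0.0038 0.0867]
```

Request:
drive_tool:
  moves:
    - [[0.001,0.002,0.04,0,0,0,0],[0,0,0.025,0,0,0,0],[0,0,0.014,0,0,0,0],[0,0,0.006,0,0,0,0],[0,0,0,0,0,0,0],[0,0,0,0,0,0,0]]

```text
time: 27.75
ee_pos: [0.613, -0.0902, 0.0511]
eef_rot: [0.678, 0.735, 0.001, 0.001]
ft_force: [-0.4, 0.0, 0.3]
width: 0.0414
grip_force: 15.0
```

Request:
drive_tool:
  moves:
    - [[0,-0.002,0.004,0,0,0,0],[0,0,0.004,0,0,0,0],[0,0,0.001,0,0,0,0],[0,0,0,0,0,0,0]]

```text
time: 28.15
ee_pos: [0.6099, -0.0902, 0.0404]
eef_rot: [0.678, 0.735, -0.0, -0.0]
ft_force: [0.1, 0.3, -1.0]
width: 0.0416
grip_force: 15.0
```

Request:
drive_tool:
  moves:
    - [[0,0,0,0,0,0,0.4],[0,0,0,0,0,0,0.7],[0,0,0,0,0,0,0.8],[0,0,0,0,0,0,1],[0,0,0,0,0,0,1],[0,0,-0.02,0,0,0,1],[0,0,-0.045,0,0,0,1],[0,0,-0.045,0,0,0,1],[0,0,-0.045,0,0,0,1],[0,0,-0.045,0,0,0,1]]

```text
time: 29.15
ee_pos: [0.6097, -0.0903, 0.2426]
eef_rot: [0.678, 0.735, 0.0, 0.0]
ft_force: [1.5, -0.3, -0.5]
width: 0.0867
grip_force: 0.0
```

Request:
drive_tool:
  moves:
    - [[0,-0.04,0,0,0,-0.143,1],[0,0,0,0,0,-0.143,1],[0,0,0,0,0,-0.143,1],[0,0,0,0,0,-0.143,1],[0,0,0,0,0,-0.143,1],[0,0,0,0,0,-0.143,1],[0,0,0,0,0,-0.143,1],[0,0,0,0,0,-0.143,1],[0,0,0,0,0,-0.143,1],[0,0,0,0,0,-0.143,1]]

```text
time: 30.15
ee_pos: [0.5701, -0.0936, 0.2406]
eef_rot: [0.027, 1.0, 0.0, 0.0]
ft_force: [-0.4, -1.1, -0.1]
width: 0.0871
grip_force: 0.0
```

Request:
drive_tool:
  moves:
    - [[0,0,0,0,0,-0.143,1],[0.01,0.045,0,0,0,0,1],[0,0,0,0,0,0,1],[0,0,0,0,0,0,1]]

```text
time: 30.55
ee_pos: [0.5564, -0.0484, 0.2407]
eef_rot: [-0.042, 0.999, 0.0, 0.0]
ft_force: [0.1, -1.1, 0.4]
width: 0.0873
grip_force: 0.0
```

```bash
python3 - <<'E'
from h import *
c,im=jars("w8",zt=.078)
for k in("carrier_handle","carrier_tray"):
    for d in r.place_of("wrist",k)[:1]: print(k,round(d["conf"],2),np.round(d["at"]),np.round(toz(c,d["at"],Z[k]),4))
go((.4845,-.0465,.027),94.7)
E
```

```text
jar1_mid blob [353 210  33  34 887] [369. 226.] [0.5981 0.0186]
jar1_mid 0.79 [364. 222.] [0.6026 0.0176]
jar2_mid blob [263 210  33  33 855] [279. 226.] [ 0.6071 -0.0912]
jar2_mid blob [484 200  18  32 403] [492. 216.] [0.5715 0.1669]
jar2_mid 0.73 [281. 217.] [ 0.6053 -0.0925]
jar3_mid blob [307 210  33  34 854] [323. 227.] [ 0.6036 -0.0371]
jar3_mid blob [467 278  21  15 104] [478. 286.] [0.6685 0.1729]
jar3_mid 0.91 [323. 222.] [ 0.6078 -0.0358]
jar3_mid 0.58 [492. 223.] [0.5901 0.189 ]
carrier_handle 0.81 [323. 127.] [ 0.4853 -0.0475  0.039 ]
carrier_tray 0.59 [323. 213.] [ 0.6049 -0.0362  0.018 ]
t 30.85 p [ 0.5565 -0.0503  0.2405] q [-4.090e-02  9.992e-01 -1.000e-04 -0.000e+00] F [ 0.2 -0.6  0.1] w 0.0868 g 0.0
tilt [-0. -0. -1.] yaw y 94.69
turn tool z (rad) -0.0001 alt 3.1415
shift after turn [0.0714 0.0097 0.2135]
shift now [0.0714 0.0097 0.2135]
```

View pics/w8.png

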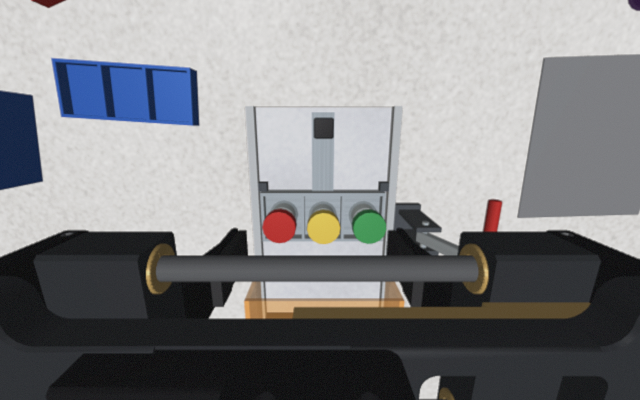

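All three jars stand in the carrier: red (279,226), yellow (323,227), green (369,226). The post is at (323,127). Now I'll grip it and push home.

Request:
drive_tool:
  moves:
    - [[0.035,0.005,0.03,0,0,0,1],[0.036,0.005,0.03,0,0,0,1],[0,0,0.045,0,0,0,1],[0,0,0.045,0,0,0,1],[0,0,0.04,0,0,0,0.7],[0,0,0.023,0,0,0,0.7],[0,0,0,0,0,0,0.5],[0,0,0,0,0,0,0],[0,0,0,0,0,0,0],[0,0,0,0,0,0,0]]

```text
time: 31.85
ee_pos: [0.486, -0.0454, 0.029]
eef_rot: [-0.042, 0.999, 0.0, 0.001]
ft_force: [-0.7, -0.1, -0.3]
width: 0.0468
grip_force: 0.0
```

Request:
drive_tool:
  moves:
    - [[0,0,0,0,0,0,0],[0,0,0,0,0,0,0],[0,0,0,0,0,0,0],[0,0,0,0,0,0,0],[0,0,0,0,0,0,0],[0,0,0,0,0,0,0]]

```text
time: 32.45
ee_pos: [0.4851, -0.0455, 0.0278]
eef_rot: [-0.042, 0.999, 0.0, 0.0]
ft_force: [-1.8, -0.5, 5.2]
width: 0.0239
grip_force: 15.0
```

Request:
drive_tool:
  moves:
    - [[-0.002,0,0,0,0,0,0],[-0.004,0,0,0,0,0,0],[-0.006,0,0,0,0,0,0],[-0.008,0,0,0,0,0,0],[-0.008,0,0,0,0,0,0],[-0.008,0,0,0,0,0,0],[-0.008,0,0,0,0,0,0],[-0.008,0,0,0,0,0,0],[-0.008,0,0,0,0,0,0],[-0.008,0,0,0,0,0,0]]

```text
time: 33.45
ee_pos: [0.5512, -0.0401, 0.0275]
eef_rot: [-0.041, 0.999, 0.0, -0.002]
ft_force: [-10.4, -0.7, 13.5]
width: 0.0239
grip_force: 15.0
```

Request:
drive_tool:
  moves:
    - [[-0.008,0,-0.001,0,0,0,0],[-0.008,0,0,0,0,0,0],[-0.008,0,0,0,0,0,0],[-0.008,0,0,0,0,0,0],[-0.008,0,0,0,0,0,0],[-0.006,0,0,0,0,0,0],[-0.006,0,0,0,0,0,0],[-0.003,0,0,0,0,0,0],[0,0,0,0,0,0,0],[0,0,0,0,0,0,0]]

```text
time: 34.45
ee_pos: [0.6081, -0.0351, 0.0288]
eef_rot: [-0.042, 0.999, 0.0, 0.001]
ft_force: [1.9, 0.2, -3.6]
width: 0.0241
grip_force: 15.0
```

Request:
drive_tool:
  moves:
    - [[-0.004,0,0,0,0,0,0],[-0.004,0,0,0,0,0,0],[-0.003,0,0,0,0,0,0],[-0.002,0,0,0,0,0,0],[0,0,0,0,0,0,0]]

```text
time: 34.95
ee_pos: [0.6181, -0.0347, 0.0276]
eef_rot: [-0.041, 0.999, -0.0, -0.003]
ft_force: [-10.0, -1.6, 1.1]
width: 0.0237
grip_force: 15.0
```

Request:
drive_tool:
  moves:
    - [[-0.002,0,0,0,0,0,0],[-0.002,0,0,0,0,0,0],[-0.002,0,0,0,0,0,0],[0,0,0,0,0,0,0]]

```text
time: 35.35
ee_pos: [0.6222, -0.0344, 0.027]
eef_rot: [-0.041, 0.999, 0.0, -0.005]
ft_force: [-16.4, -2.1, 4.4]
width: 0.024
grip_force: 15.0
```

Request:
drive_tool:
  moves:
    - [[0.004,0,0,0,0,0,0],[0,0,0,0,0,0,0.5],[0,0,0,0,0,0,0.6],[0,0,0,0,0,0,0.7],[0,0,0,0,0,0,0.7],[0,0,-0.03,0,0,0,0.7],[0.015,0,-0.045,0,0,0,0.7],[0.02,0,-0.045,0,0,0,0.7],[0.02,0,-0.045,0,0,0,0.7],[0.02,0,-0.045,0,0,0,0.7]]

```text
time: 36.35
ee_pos: [0.5468, -0.0404, 0.2405]
eef_rot: [-0.042, 0.999, 0.0, 0.0]
ft_force: [0.9, 1.1, 0.4]
width: 0.061
grip_force: 0.0
```

Request:
drive_tool:
  moves:
    - [[0,0,-0.02,0,0,0,1],[0,0,0,0,0,0,1],[0,0,0,0,0,0,1]]

```text
time: 36.65
ee_pos: [0.5478, -0.04, 0.2586]
eef_rot: [-0.042, 0.999, 0.0, 0.0]
ft_force: [-0.2, 0.1, -0.5]
width: 0.0773
grip_force: 0.0
```

```bash
python3 - <<'E'
from h import *
c,im=snap("wrist","w9")
for k in("carrier_handle","carrier_tray","hood_roof","carrier_home","clamp_bar","clamp_hinge"):
    for d in r.place_of("wrist",k)[:1]: print(k,round(d["conf"],2),np.round(d["at"]),np.round(toz(c,d["at"],Z.get(k,.147)),4))
go((.55,.12,.26))
E
```

```text
carrier_handle 0.8 [317. 230.] [ 0.6215 -0.0338  0.039 ]
carrier_tray 0.79 [314. 293.] [ 0.7401 -0.0296  0.018 ]
hood_roof 0.69 [356. 305.] [0.7    0.0248 0.098 ]
clamp_bar 0.56 [471. 225.] [0.5619 0.1208 0.147 ]
clamp_hinge 0.7 [416. 236.] [0.6058 0.0963 0.075 ]
t 37.0 p [ 0.5475 -0.0402  0.2578] q [-4.160e-02  9.991e-01 -1.000e-04 -6.000e-04] F [0.8 1.1 0.5] w 0.0866 g 0.0
tilt [-0.001 -0.    -1.   ] yaw y 94.77
shift now [-0.0158  0.1594 -0.0023]
```

View pics/w9.png

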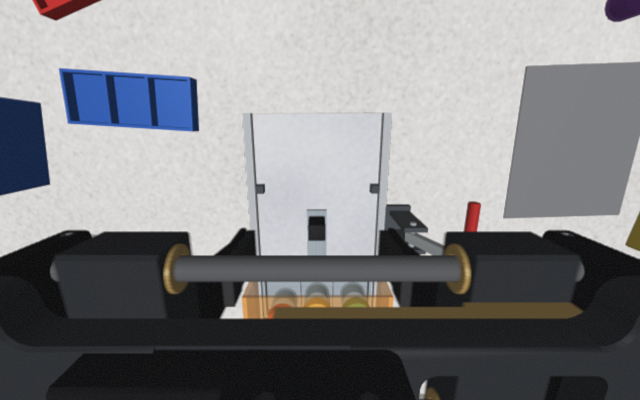

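Wrist view: the jars are visible through the hood at (275–355,300). The post is at (317,228), about x = .6215, against a predicted home position of .6208. The clamp bar is at (472,215). Next: the clamp.

Request:
drive_tool:
  moves:
    - [[-0.005,0.04,0,0,0,0,1],[-0.005,0.04,0,0,0,0,1],[-0.005,0.04,0,0,0,0,1],[-0.006,0.041,0,0,0,0,1],[0,0,0,0,0,0,0.7],[0,0,0,0,0,0,0.7]]

```text
time: 37.6
ee_pos: [0.555, 0.1228, 0.258]
eef_rot: [-0.043, 0.999, -0.0, -0.0]
ft_force: [0.1, -0.0, 0.8]
width: 0.078
grip_force: 0.0
```

Request:
drive_tool:
  moves:
    - [[0,0,0.03,0,0,0,0.7],[0,0,0.045,0,0,0,0.7],[0,0,0.035,0,0,0,0.7],[0,0,0.02,0,0,0,0.6],[0,0,0,0,0,0,0.6],[0,0,0,0,0,0,0.6]]

```text
time: 38.2
ee_pos: [0.5556, 0.1208, 0.1293]
eef_rot: [-0.041, 0.999, -0.0, 0.0]
ft_force: [0.5, 0.1, 1.0]
width: 0.0528
grip_force: 0.0
```

```bash
python3 -c "
from h import *
go((.5547,.1224,.1285),94.8)"
```

```text
t 38.2 p [0.5556 0.1208 0.1293] q [-4.080e-02  9.992e-01 -1.000e-04  2.000e-04] F [0.5 0.1 1. ] w 0.0528 g 0.0
tilt [ 0. -0. -1.] yaw y 94.67
turn tool z (rad) -0.0022 alt 3.1394
shift after turn [0.0008 0.0016 0.0008]
shift now [0.0008 0.0016 0.0008]
```

Request:
drive_tool:
  moves:
    - [[0,0,0,0,0,0,0],[0,0,0,0,0,0,0],[0,0,0,0,0,0,0],[0,0,0,0,0,0,0],[0,0,0,0,0,0,0],[0,0,0,0,0,0,0],[0,0,0,0,0,0,0],[0,0,0,0,0,0,0]]
  squeeze: 12

```text
time: 39.0
ee_pos: [0.5554, 0.1204, 0.1286]
eef_rot: [-0.041, 0.999, -0.001, -0.0]
ft_force: [0.3, -5.7, 2.2]
width: 0.0114
grip_force: 12.0
```

Request:
drive_tool:
  moves:
    - [[0,-0.008,-0.003,0,0,0,0],[0,-0.008,-0.002,0,0,0,0],[0,-0.008,-0.001,0,0,0,0],[0,-0.008,-0.001,0,0,0,0],[0,0,0,0,0,0,0]]

```text
time: 39.5
ee_pos: [0.5581, 0.0883, 0.1359]
eef_rot: [-0.041, 0.999, -0.0, 0.0]
ft_force: [-0.5, 0.3, 4.2]
width: 0.0112
grip_force: 12.0
```

Request:
drive_tool:
  moves:
    - [[0,-0.008,0,0,0,0,0],[0,-0.008,0.001,0,0,0,0],[0,-0.008,0.002,0,0,0,0],[0,-0.008,0.002,0,0,0,0],[0,-0.007,0.003,0,0,0,0],[0,-0.007,0.004,0,0,0,0],[0,-0.006,0.005,0,0,0,0],[0,-0.006,0.005,0,0,0,0],[0,0,0,0,0,0,0]]

```text
time: 40.4
ee_pos: [0.5626, 0.0312, 0.1127]
eef_rot: [-0.041, 0.999, -0.0, -0.0]
ft_force: [0.3, -1.3, 0.3]
width: 0.0112
grip_force: 12.0
```

```bash
cat > cl.py <<'E'
from h import *
s=r.read_state(); a=np.radians(4.8); p=s["ee_pos"]; d=np.array([p[0]-.6103,p[1]-.093]); y=-np.sin(a)*d[0]+np.cos(a)*d[1]; z=p[2]+.019-.075
print("y,z",round(y,4),round(z,4),"rad",round(np.hypot(y,z),4),"q",round(2.007-np.arctan2(z,-y),3),"F",np.round(s["ft_force"],1))
E
python3 cl.py
```

```text
y,z -0.0575 0.0567 rad 0.0808 q 1.229 F [ 0.3 -1.3  0.3]
```

Request:
drive_tool:
  moves:
    - [[0,-0.004,0.005,0,0,0,0],[0,-0.004,0.006,0,0,0,0],[0,-0.004,0.007,0,0,0,0],[0,-0.004,0.007,0,0,0,0],[0,-0.003,0.007,0,0,0,0],[0,-0.002,0.008,0,0,0,0],[0,-0.001,0.006,0,0,0,0],[0,0,0.005,0,0,0,0],[0,0,0,0,0,0,0]]

```text
time: 41.3
ee_pos: [0.5646, 0.0076, 0.0616]
eef_rot: [-0.041, 0.999, -0.001, 0.0]
ft_force: [1.4, -10.5, 1.2]
width: 0.0109
grip_force: 11.9
```

```bash
python3 cl.py
```

```text
y,z -0.0812 0.0056 rad 0.0814 q 1.938 F [  1.4 -10.5   1.2]
```

Request:
drive_tool:
  moves:
    - [[0,0.001,0.003,0,0,0,0],[0,0,0.002,0,0,0,0],[0,0,0,0,0,0,0],[0,0,0,0,0,0,0.3],[0,0,0,0,0,0,0.6],[0,0,0,0,0,0,0.6],[0,0,0,0,0,0,0.6],[0,0,-0.02,0,0,0,0.6],[0,0,-0.04,0,0,0,0.6],[0,0,-0.04,0,0,0,0.6]]

```text
time: 42.3
ee_pos: [0.5638, 0.012, 0.1582]
eef_rot: [-0.042, 0.999, 0.0, -0.001]
ft_force: [1.1, 0.2, 0.9]
width: 0.0507
grip_force: 0.0
```

Request:
drive_tool:
  moves:
    - [[0.02,0,-0.045,0,0,0,0.6],[0.02,0,-0.045,0,0,0,0.6],[0,0,0,0,0,0,0.6],[0,0,0,0,0,0,0.6]]

```text
time: 42.7
ee_pos: [0.5249, 0.0087, 0.2487]
eef_rot: [-0.042, 0.999, 0.001, 0.001]
ft_force: [0.5, 0.5, -1.2]
width: 0.0525
grip_force: 0.0
```

```bash
python3 - <<'E'
from h import *
st(); c,im=snap("wrist","w10")
a=np.radians(4.8)
S=lambda x,y,z:(.6955+x*np.cos(a)-y*np.sin(a),-.0253+x*np.sin(a)+y*np.cos(a),z)
for q in(1.95,2.0,2.1,2.15):
    al=2.007-q; print(q,np.round(proj(c,S(-.143,.125-.08*np.cos(al),.075+.08*np.sin(al)))))
for d in r.place_of("wrist","clamp_bar")[:2]: print(d)
E
```

```text
t 42.7 p [0.5249 0.0087 0.2487] q [-4.210e-02  9.991e-01  6.000e-04  1.400e-03] F [ 0.5  0.5 -1.2] w 0.0525 g 0.0
1.95 [315. 206.]
2.0 [315. 205.]
2.1 [315. 204.]
2.15 [315. 203.]
{'at': [314.2, 220.6], 'conf': 0.6}
```

View pics/w10.png

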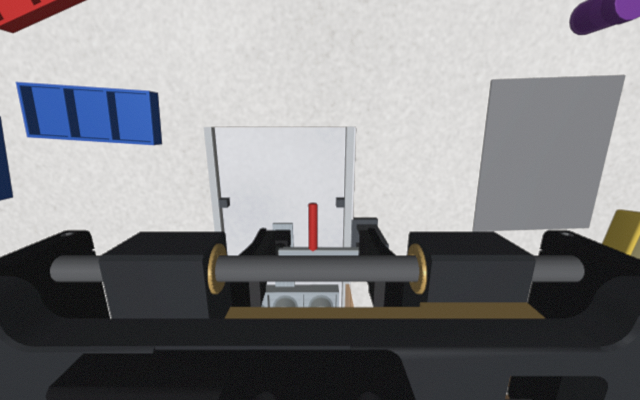

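Wrist view: the clamp arm lies across the track, with the bar's free end at (313,205), as predicted. I'll wait over 3 s and check from the side camera.

Request:
drive_tool:
  moves:
    - [[0,0,0,0,0,0,0.6],[0,0,0,0,0,0,0.6],[0,0,0,0,0,0,0.6],[0,0,0,0,0,0,0.6],[0,0,0,0,0,0,0.6],[0,0,0,0,0,0,0.6],[0,0,0,0,0,0,0.6],[0,0,0,0,0,0,0.6],[0,0,0,0,0,0,0.6],[0,0,0,0,0,0,0.6]]

```text
time: 43.8
ee_pos: [0.5245, 0.0081, 0.2476]
eef_rot: [-0.042, 0.999, 0.0, 0.0]
ft_force: [1.2, -0.4, -0.3]
width: 0.0522
grip_force: 0.0
```

Request:
drive_tool:
  moves:
    - [[0,0,0,0,0,0,0.6],[0,0,0,0,0,0,0.6],[0,0,0,0,0,0,0.6],[0,0,0,0,0,0,0.6],[0,0,0,0,0,0,0.6],[0,0,0,0,0,0,0.6],[0,0,0,0,0,0,0.6],[0,0,0,0,0,0,0.6],[0,0,0,0,0,0,0.6],[0,0,0,0,0,0,0.6]]

```text
time: 44.8
ee_pos: [0.5245, 0.0081, 0.2475]
eef_rot: [-0.042, 0.999, 0.0, -0.0]
ft_force: [0.0, -0.2, -0.0]
width: 0.0523
grip_force: 0.0
```

Request:
drive_tool:
  moves:
    - [[0,0,0,0,0,0,0.6],[0,0,0,0,0,0,0.6],[0,0,0,0,0,0,0.6],[0,0,0,0,0,0,0.6],[0,0,0,0,0,0,0.6],[0,0,0,0,0,0,0.6],[0,0,0,0,0,0,0.6],[0,0,0,0,0,0,0.6],[0,0,0,0,0,0,0.6],[0,0,0,0,0,0,0.6]]

```text
time: 45.8
ee_pos: [0.5246, 0.008, 0.2476]
eef_rot: [-0.042, 0.999, 0.0, 0.0]
ft_force: [0.1, -0.2, 0.2]
width: 0.0521
grip_force: 0.0
```

```bash
python3 - <<'E'
from h import *
c,im=snap("side")
cv2.imwrite("pics/v3.png",cv2.cvtColor(cv2.resize(im[150:270,280:440],(800,600),interpolation=cv2.INTER_CUBIC),cv2.COLOR_RGB2BGR))
a=np.radians(4.8)
S=lambda x,y,z:(.6955+x*np.cos(a)-y*np.sin(a),-.0253+x*np.sin(a)+y*np.cos(a),z)
for q in(1.9,2.0,2.15):
    al=2.007-q
    for n,x in(("free",-.143),("arm",-.083)): print(q,n,np.round((proj(c,S(x,.125-.08*np.cos(al),.075+.08*np.sin(al)))-[280,150])*5))
go((.5650,.0105,.0575),94.8)
E
```

```text
1.9 free [239. 220.]
1.9 arm [324. 202.]
2.0 free [239. 229.]
2.0 arm [324. 211.]
2.15 free [238. 242.]
2.15 arm [323. 224.]
t 45.85 p [0.5245 0.0081 0.2475] q [-0.0416  0.9991  0.      0.    ] F [-0.4  0.3  0.2] w 0.0523 g 0.0
tilt [ 0.  0. -1.] yaw y 94.77
turn tool z (rad) -0.0005 alt 3.1411
shift after turn [-0.0405 -0.001   0.19  ]
shift now [-0.0405 -0.001   0.19  ]
```

View pics/v3.png

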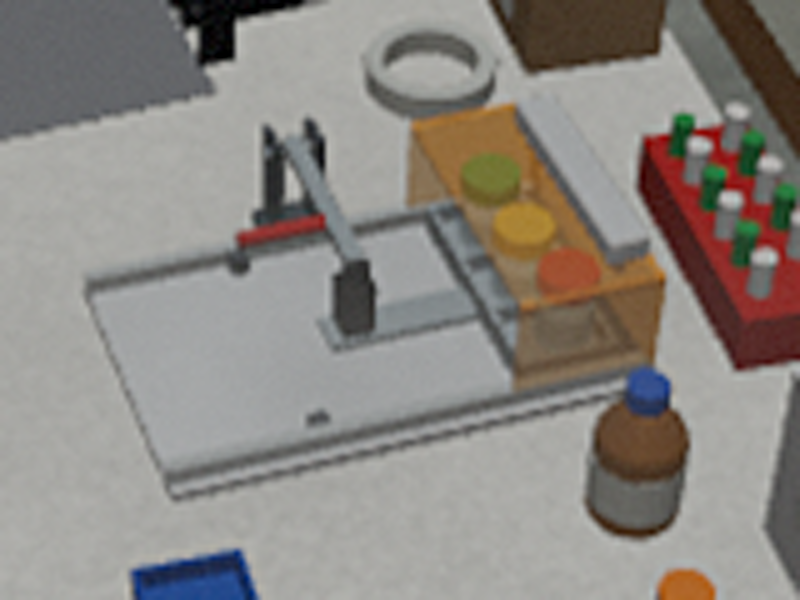

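Side view: the foot rests on the post at (352,270) and the bar runs from (240,238) to (325,224). All three jars stand under the hood. I'll compare with the projected home pose.

```bash
python3 - <<'E'
from h import *
c=cam("side"); a=np.radians(4.8)
S=lambda x,y,z:(.6955+x*np.cos(a)-y*np.sin(a),-.0253+x*np.sin(a)+y*np.cos(a),z)
f=lambda n,*p:print(n,np.round((proj(c,S(*p))-[280,150])*5))
f("hood top front -y",0,-.1,.098);f("hood top front +y",0,.1,.098);f("hood bot -y",0,-.1,.012)
for d in(0,-.01): f("tray rim -y",.01+d,-.088,.034);f("tray rim +y",.01+d,.082,.034);f("post foot front",-.087+d,-.003,.018);f("post foot -y corner",-.087+d,-.015,.018);f("tongue end -y",-.14+d,-.018,.018)
f("rail end -y",-.235,-.095,.026);f("rail end +y",-.235,.095,.026)
for y,n in((.055,"g"),(0,"y"),(-.055,"r")): f(n,.045,y-.003,.078)
E
```

```text
hood top front -y [525. 300.]
hood top front +y [412. 113.]
hood bot -y [515. 397.]
tray rim -y [524. 357.]
tray rim +y [430. 198.]
post foot front [340. 322.]
post foot -y corner [346. 333.]
tongue end -y [272. 353.]
tray rim -y [510. 360.]
tray rim +y [417. 201.]
post foot front [326. 325.]
post foot -y corner [332. 337.]
tongue end -y [258. 356.]
rail end -y [169. 455.]
rail end +y [ 88. 266.]
g [497. 165.]
y [529. 215.]
r [561. 267.]
```

Request:
drive_tool:
  moves:
    - [[-0.02,-0.001,0.02,0,0,0,0.6],[-0.02,-0.001,0.03,0,0,0,0.6],[0,0,0.04,0,0,0,0.6],[0,0,0.04,0,0,0,0.6],[0,0,0.04,0,0,0,0.6],[0,0,0.02,0,0,0,0.6],[0,0,0,0,0,0,0.6],[0,0,0,0,0,0,0],[0,0,0,0,0,0,0],[0,0,0,0,0,0,0]]

```text
time: 46.85
ee_pos: [0.5656, 0.0095, 0.0591]
eef_rot: [-0.042, 0.999, 0.0, 0.001]
ft_force: [0.2, -0.4, -0.0]
width: 0.036
grip_force: 0.0
```

Request:
drive_tool:
  moves:
    - [[0,0,0,0,0,0,0],[0,0,0,0,0,0,0],[0,0,0,0,0,0,0],[0,0,0,0,0,0,0],[0,0,0,0,0,0,0],[0,0,0,0,0,0,0]]

```text
time: 47.45
ee_pos: [0.565, 0.007, 0.0579]
eef_rot: [-0.041, 0.999, -0.001, 0.0]
ft_force: [0.7, -7.0, 1.6]
width: 0.0115
grip_force: 12.0
```

```bash
python3 cl.py; python3 -c "
from h import *
st()"
```

```text
y,z -0.082 0.0019 rad 0.082 q 1.983 F [ 0.7 -7.   1.6]
t 47.45 p [0.565  0.007  0.0579] q [-4.060e-02  9.992e-01 -1.200e-03  4.000e-04] F [ 0.7 -7.   1.6] w 0.0115 g 12.0
```

Request:
drive_tool:
  moves:
    - [[0,0.001,-0.007,0,0,0,0],[0,0.001,-0.008,0,0,0,0],[0,0.002,-0.008,0,0,0,0],[0,0.003,-0.007,0,0,0,0],[0,0.004,-0.007,0,0,0,0],[0,0.004,-0.007,0,0,0,0],[0,0.005,-0.006,0,0,0,0],[0,0.005,-0.006,0,0,0,0],[0,0.006,-0.005,0,0,0,0],[0,0.006,-0.005,0,0,0,0]]

```text
time: 48.45
ee_pos: [0.5633, 0.0407, 0.1261]
eef_rot: [-0.039, 0.999, -0.002, 0.002]
ft_force: [-1.1, -13.2, 15.5]
width: 0.011
grip_force: 12.0
```

```bash
python3 cl.py
```

```text
y,z -0.0482 0.0701 rad 0.0851 q 1.038 F [ -1.1 -13.2  15.5]
```

Request:
drive_tool:
  moves:
    - [[0,0.007,0,0,0,0,0],[0,0.007,-0.001,0,0,0,0],[0,0.007,-0.001,0,0,0,0],[0,0.007,-0.001,0,0,0,0],[0,0.007,-0.001,0,0,0,0],[0,0.008,0,0,0,0,0],[0,0.008,0,0,0,0,0],[0,0,0,0,0,0,0]]

```text
time: 49.25
ee_pos: [0.5585, 0.0986, 0.128]
eef_rot: [-0.042, 0.999, 0.0, 0.002]
ft_force: [6.8, 0.8, 1.2]
width: 0.0109
grip_force: 11.8
```

```bash
python3 cl.py
```

```text
y,z 0.0099 0.072 rad 0.0727 q 0.299 F [6.8 0.8 1.2]
```

Request:
drive_tool:
  moves:
    - [[0,0.008,0.001,0,0,0,0],[0,0.008,0.002,0,0,0,0],[0,0.006,0.002,0,0,0,0],[0,0.003,0.001,0,0,0,0],[0,0,0,0,0,0,0],[0,0,0,0,0,0,0]]

```text
time: 49.85
ee_pos: [0.5559, 0.1204, 0.1216]
eef_rot: [-0.041, 0.999, -0.001, 0.001]
ft_force: [2.9, -5.5, 2.3]
width: 0.0101
grip_force: 11.8
```

```bash
python3 cl.py
```

```text
y,z 0.0318 0.0656 rad 0.0729 q -0.016 F [ 2.9 -5.5  2.3]
```

Request:
drive_tool:
  moves:
    - [[0,0,0,0,0,0,0.3],[0,0,0,0,0,0,0.6],[0,0,0,0,0,0,0.6],[0,0,0,0,0,0,0.6],[0,0,-0.03,0,0,0,0.6],[0,0,-0.045,0,0,0,0.6],[0,0,-0.045,0,0,0,0.7],[-0.004,-0.04,0,0,0,0,0.7],[-0.005,-0.04,0,0,0,0,0.7],[0,0,0,0,0,0,0.7]]

```text
time: 50.85
ee_pos: [0.5714, 0.0365, 0.2421]
eef_rot: [-0.038, 0.999, -0.001, 0.001]
ft_force: [-0.7, 0.5, 0.1]
width: 0.0604
grip_force: 0.0
```

```bash
python3 - <<'E'
from h import *
c,im=snap("wrist","w11")
for k in("carrier_handle","clamp_bar","clamp_hinge"):
    for d in r.place_of("wrist",k)[:1]: print(k,round(d["conf"],2),np.round(d["at"]),np.round(toz(c,d["at"],Z.get(k,.147)),4))
go((.620,-.0345,.028),94.8)
E
```

```text
carrier_handle 0.64 [263. 212.] [ 0.6194 -0.0345  0.039 ]
clamp_bar 0.8 [408. 199.] [0.5603 0.1217 0.147 ]
clamp_hinge 0.79 [360. 219.] [0.607  0.0912 0.075 ]
t 51.05 p [0.5705 0.0444 0.2412] q [-4.230e-02  9.991e-01  3.000e-04 -3.000e-04] F [-0.1 -0.1 -0.4] w 0.0607 g 0.0
tilt [-0.001  0.001 -1.   ] yaw y 94.85
turn tool z (rad) 0.0009 alt -3.1407
shift after turn [-0.0428 -0.0829  0.2132]
shift now [-0.0428 -0.0829  0.2132]
```

View pics/w11.png

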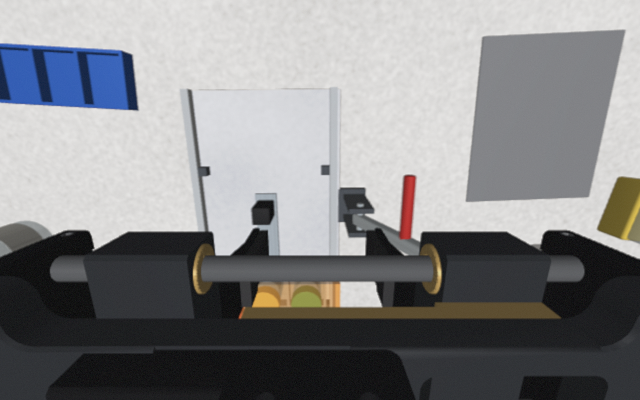

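Wrist view: the clamp is back open, with the bar at (408,205). The post is at (263,212), about (.6194,−.0345). Next I grip it and draw the carrier out.

Request:
drive_tool:
  moves:
    - [[-0.021,-0.041,0.01,0,0,0,0.7],[-0.022,-0.042,0.02,0,0,0,0.7],[0,0,0.045,0,0,0,0.7],[0,0,0.045,0,0,0,0.7],[0,0,0.045,0,0,0,0.7],[0,0,0.03,0,0,0,0.7],[0,0,0.017,0,0,0,0.7],[0,0,0,0,0,0,0.7],[0,0,0,0,0,0,0],[0,0,0,0,0,0,0]]
  squeeze: 20

```text
time: 52.05
ee_pos: [0.6209, -0.0344, 0.0316]
eef_rot: [-0.042, 0.999, 0.0, 0.001]
ft_force: [0.4, 1.1, 0.4]
width: 0.0518
grip_force: 0.0
```

Request:
drive_tool:
  moves:
    - [[0,0,0,0,0,0,0],[0,0,0,0,0,0,0],[0,0,0,0,0,0,0],[0,0,0,0,0,0,0],[0,0,0,0,0,0,0],[0,0,0,0,0,0,0]]

```text
time: 52.65
ee_pos: [0.62, -0.0349, 0.0305]
eef_rot: [-0.042, 0.999, 0.0, 0.0]
ft_force: [-1.5, 0.8, 4.8]
width: 0.0239
grip_force: 20.0
```

Request:
drive_tool:
  moves:
    - [[0.002,0,0,0,0,0,0],[0.004,0,0,0,0,0,0],[0.006,0,0,0,0,0,0],[0.008,0,0,0,0,0,0],[0.008,0,0,0,0,0,0],[0.008,0,0,0,0,0,0],[0.008,0,0,0,0,0,0],[0.008,0,0,0,0,0,0],[0.008,0,0,0,0,0,0],[0.008,0,0,0,0,0,0]]

```text
time: 53.65
ee_pos: [0.5517, -0.0407, 0.0304]
eef_rot: [-0.042, 0.999, 0.0, 0.001]
ft_force: [5.7, 0.4, 3.5]
width: 0.024
grip_force: 20.0
```

Request:
drive_tool:
  moves:
    - [[0.008,0,0,0,0,0,0],[0.008,0,0,0,0,0,0],[0.008,0,0,0,0,0,0],[0.008,0,0,0,0,0,0],[0.008,0,0,0,0,0,0],[0.006,0,0,0,0,0,0],[0.005,0,0,0,0,0,0],[0.003,0,0,0,0,0,0],[0,0,0,0,0,0,0],[0,0,0,0,0,0,0]]

```text
time: 54.65
ee_pos: [0.4978, -0.0451, 0.0304]
eef_rot: [-0.042, 0.999, 0.0, -0.0]
ft_force: [0.8, 0.0, 9.5]
width: 0.0235
grip_force: 20.0
```

Request:
drive_tool:
  moves:
    - [[0.004,0,-0.001,0,0,0,0],[0.004,0,0,0,0,0,0],[0.003,0,0,0,0,0,0],[0.003,0,0,0,0,0,0],[0,0,0,0,0,0,0]]

```text
time: 55.15
ee_pos: [0.4872, -0.046, 0.0319]
eef_rot: [-0.042, 0.999, -0.0, 0.003]
ft_force: [15.9, 1.2, -8.5]
width: 0.0235
grip_force: 20.0
```

Request:
drive_tool:
  moves:
    - [[0.002,0,0,0,0,0,0],[0.002,0,0,0,0,0,0],[0,0,0,0,0,0,0],[0,0,0,0,0,0,0]]

```text
time: 55.55
ee_pos: [0.4851, -0.0462, 0.0325]
eef_rot: [-0.042, 0.999, -0.0, 0.005]
ft_force: [21.5, 1.3, -10.1]
width: 0.0238
grip_force: 20.0
```

Request:
drive_tool:
  moves:
    - [[-0.004,0,0,0,0,0,0],[0,0,0,0,0,0,0.5],[0,0,0,0,0,0,0.7],[0,0,0,0,0,0,0.7],[0,0,0,0,0,0,0.8],[0,0,-0.03,0,0,0,1],[-0.015,0,-0.045,0,0,0,1],[-0.02,0,-0.045,0,0,0,1],[-0.02,0,-0.045,0,0,0,1],[-0.02,0,-0.045,0,0,0,1]]

```text
time: 56.55
ee_pos: [0.5592, -0.04, 0.2431]
eef_rot: [-0.042, 0.999, 0.0, 0.0]
ft_force: [1.5, 0.3, -0.5]
width: 0.0843
grip_force: 0.0
```

Request:
drive_tool:
  moves:
    - [[0,0,0,0,0,0,1],[0,0,0,0,0,0,1]]

```text
time: 56.75
ee_pos: [0.5594, -0.0401, 0.2415]
eef_rot: [-0.042, 0.999, 0.0, 0.0]
ft_force: [-0.4, -0.6, -2.0]
width: 0.0869
grip_force: 0.0
```

```bash
python3 - <<'E'
from h import *
c,im=jars("w12",zt=.078,n=1)
for k in("carrier_handle","carrier_tray","rack_mid"):
    for d in r.place_of("wrist",k)[:2]: print(k,round(d["conf"],2),np.round(d["at"]),np.round(toz(c,d["at"],Z[k]),4))
go((.61,-.091,.24),4.8)
E
```

```text
jar1_mid blob [347 206  33  33 876] [363. 222.] [0.5971 0.0191]
jar1_mid 0.9 [359. 218.] [0.6014 0.0198]
jar2_mid blob [261 214  32  33 832] [277. 230.] [ 0.6165 -0.086 ]
jar2_mid blob [476 195  18  37 458] [484. 213.] [0.573  0.1649]
jar2_mid 0.96 [279. 224.] [ 0.6192 -0.0868]
jar3_mid blob [301 207  33  33 848] [317. 223.] [ 0.6026 -0.0366]
jar3_mid blob [462 245  25  34 177] [476. 258.] [0.6323 0.1691]
jar3_mid 0.95 [320. 219.] [ 0.6075 -0.0323]
carrier_handle 0.93 [317. 126.] [ 0.4879 -0.0463  0.039 ]
carrier_tray 0.63 [315. 294.] [ 0.7407 -0.0278  0.018 ]
carrier_tray 0.61 [284. 221.] [ 0.6256 -0.0834  0.018 ]
rack_mid 0.58 [124.  91.] [ 0.4652 -0.3064  0.006 ]
t 57.1 p [ 0.5585 -0.0401  0.2404] q [-4.150e-02  9.991e-01  1.000e-04 -6.000e-04] F [-0.1 -0.6  0.4] w 0.0866 g 0.0
tilt [-0.001  0.    -1.   ] yaw y 94.76
turn tool z (rad) 1.5701 alt -1.5715
shift after turn [-0.055   0.0471  0.0003]
shift now [-0.0471 -0.055   0.0003]
```

View pics/w12.png

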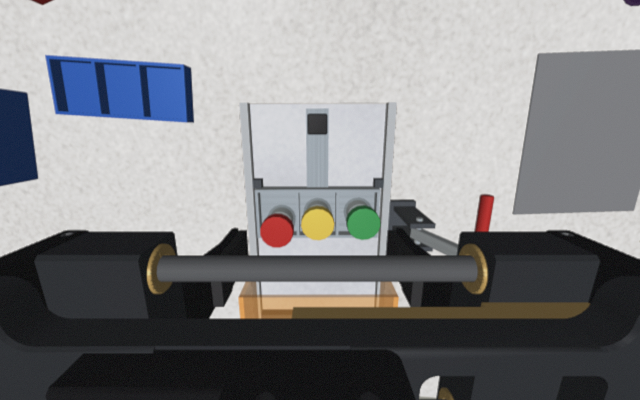

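All jars came out upright: red (277,230), slightly shifted but in its pocket, yellow (317,223), green (363,222). The cap x positions match the earlier fully-out ones. Turning and unloading, red first.

Request:
drive_tool:
  moves:
    - [[0,0,0,0,0,0.143,1],[0,0,0,0,0,0.143,1],[0,0,0,0,0,0.143,1],[0,0,0,0,0,0.143,1],[0,0,0,0,0,0.143,1],[0,0,0,0,0,0.143,1],[0,0,0,0,0,0.143,1],[0,0,0,0,0,0.143,1],[0,0,0,0,0,0.143,1],[0,0,0,0,0,0.143,1]]

```text
time: 58.1
ee_pos: [0.5588, -0.04, 0.2408]
eef_rot: [0.626, 0.78, -0.0, -0.0]
ft_force: [0.6, -0.5, -0.1]
width: 0.087
grip_force: 0.0
```

Request:
drive_tool:
  moves:
    - [[0,0,0,0,0,0.14,1],[-0.025,0.027,0.02,0,0,0,1],[-0.025,0.028,0.02,0,0,0,1],[0,0,0.03,0,0,0,1],[0,0,0,0,0,0,1],[0,0,0,0,0,0,1]]

```text
time: 58.7
ee_pos: [0.6176, -0.0848, 0.1713]
eef_rot: [0.677, 0.736, -0.0, -0.001]
ft_force: [0.6, -0.1, 1.5]
width: 0.0874
grip_force: 0.0
```

```bash
python3 - <<'E'
from h import *
go((.618,-.0855,.040),4.8)
E
```

```text
t 58.7 p [ 0.6176 -0.0848  0.1713] q [ 6.767e-01  7.363e-01 -3.000e-04 -5.000e-04] F [ 0.6 -0.1  1.5] w 0.0874 g 0.0
tilt [-0.001  0.    -1.   ] yaw y 4.83
turn tool z (rad) 0.0005 alt -3.1411
shift after turn [-0.0007  0.0005  0.1313]
shift now [-0.0007  0.0005  0.1313]
```

Request:
drive_tool:
  moves:
    - [[0,0,0.04,0,0,0,1],[0,0,0.04,0,0,0,1],[0,0,0.035,0,0,0,1],[0,0,0.015,0,0,0,1],[0,0,0,0,0,0,1],[0,0,0,0,0,0,0],[0,0,0,0,0,0,0],[0,0,0,0,0,0,0],[0,0,0,0,0,0,0],[0,0,0,0,0,0,0]]
  squeeze: 15

```text
time: 59.7
ee_pos: [0.6183, -0.0852, 0.0416]
eef_rot: [0.677, 0.736, 0.0, 0.0]
ft_force: [0.3, -0.1, 0.4]
width: 0.055
grip_force: 0.0
```

Request:
drive_tool:
  moves:
    - [[0,0,0,0,0,0,0],[0,0,0,0,0,0,0],[0,0,0,0,0,0,0],[0,0,-0.02,0,0,0,0],[0,0,-0.04,0,0,0,0],[0,0,-0.045,0,0,0,0],[0,0,0,0,0,0,0]]

```text
time: 60.4
ee_pos: [0.6211, -0.0861, 0.1523]
eef_rot: [0.677, 0.736, 0.003, 0.003]
ft_force: [0.9, 0.1, -0.9]
width: 0.0419
grip_force: 15.0
```

```bash
python3 - <<'E'
from h import *
c,im=snap("wrist","w13")
for d in r.place_of("wrist","jar3_mid")[:1]: print(d)
go((.4682,-.3534,.14),1.9)
E
```

```text
{'at': [304.0, 147.1], 'conf': 0.9}
t 60.5 p [ 0.6185 -0.0853  0.1469] q [6.768e-01 7.362e-01 7.000e-04 6.000e-04] F [-0.2  0.5 -1.5] w 0.0417 g 15.0
tilt [ 0.002  0.    -1.   ] yaw y 4.81
turn tool z (rad) 0.0508 alt -3.0908
shift after turn [-0.263  -0.1591  0.0066]
shift now [-0.2546 -0.1723  0.0065]
```

Request:
drive_tool:
  moves:
    - [[-0.029,-0.025,0,0,0,0,0],[-0.029,-0.025,0,0,0,0,0],[-0.029,-0.025,0,0,0,0,0],[-0.029,-0.025,0,0,0,0,0],[-0.029,-0.024,0,0,0,0,0],[-0.029,-0.024,0,0,0,0,0],[-0.029,-0.024,0,0,0,0.05,0],[0,0,0,0,0,0,0],[0,0,0,0,0,0,0]]

```text
time: 61.4
ee_pos: [0.4626, -0.3021, 0.1448]
eef_rot: [0.696, 0.718, -0.0, -0.001]
ft_force: [0.9, 1.3, -2.0]
width: 0.0414
grip_force: 15.0
```

```bash
python3 - <<'E'
from h import *
c,im=snap("wrist","w14"); go((.4682,-.3534,.14),1.9)
np.save("c14.npy",np.array(c,dtype=object),allow_pickle=True)
E
```

```text
t 61.45 p [ 0.4635 -0.3011  0.1449] q [ 6.948e-01  7.192e-01 -2.000e-04 -1.000e-03] F [ 0.1  0.5 -0.6] w 0.0417 g 15.0
tilt [-0.002  0.001 -1.   ] yaw y 1.98
turn tool z (rad) 0.0013 alt -3.1403
shift after turn [-0.0524  0.003   0.0048]
shift now [-0.0524  0.0029  0.0048]Traceback (most recent call last):
  File "<stdin>", line 3, in <module>
ValueError: could not broadcast input array from shape (3,3) into shape (3,)
```

View pics/w14.png

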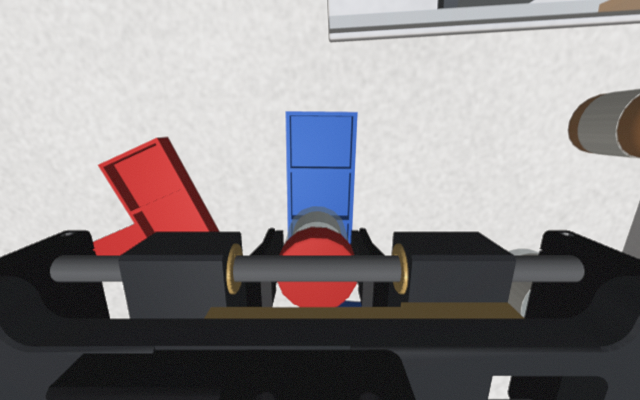

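Wrist view: the rack's +y end has corners at (286,112) and (356,112). The dividers are at rows 167 and 217.

```bash
python3 - <<'E'
from h import *
c=cam("wrist")
for u,v in((286,112),(357,112),(321,112),(321,167.5),(321,217),(288,217),(354,217)): print(u,v,np.round(toz(c,(u,v),.022)[:2],4))
E
```

```text
286 112 [ 0.43   -0.2189]
357 112 [ 0.4988 -0.2164]
321 112 [ 0.4639 -0.2176]
321 167.5 [ 0.4661 -0.2716]
321 217 [ 0.4682 -0.3247]
288 217 [ 0.4329 -0.326 ]
354 217 [ 0.5035 -0.3234]
```

Request:
drive_tool:
  moves:
    - [[-0.027,0.002,0,0,0,0,0],[-0.027,0.002,0,0,0,0,0],[0,0,0.03,0,0,0,0],[0,0,0.03,0,0,0,0],[0,0,0.02,0,0,0,0],[0,0,0,0,0,0,0],[0,0,0,0,0,0,0]]

```text
time: 62.15
ee_pos: [0.4701, -0.3549, 0.0661]
eef_rot: [0.694, 0.72, -0.0, -0.0]
ft_force: [0.4, -0.8, -0.1]
width: 0.0418
grip_force: 15.0
```

```bash
python3 - <<'E'
from h import *
go((.4692,-.355,.0295),2.0)
E
```

```text
t 62.15 p [ 0.4701 -0.3549  0.0661] q [ 6.944e-01  7.196e-01 -1.000e-04 -4.000e-04] F [ 0.4 -0.8 -0.1] w 0.0418 g 15.0
tilt [-0.001  0.    -1.   ] yaw y 2.04
turn tool z (rad) 0.0007 alt -3.1409
shift after turn [-0.0001 -0.0009  0.0366]
shift now [-0.0001 -0.0009  0.0366]
```

Request:
drive_tool:
  moves:
    - [[0,0,0.015,0,0,0,0],[0,0,0.012,0,0,0,0],[0,0,0.006,0,0,0,0],[0,0,0.003,0,0,0,0],[0,0,0,0,0,0,0],[0,0,0,0,0,0,0]]

```text
time: 62.75
ee_pos: [0.4697, -0.356, 0.0303]
eef_rot: [0.695, 0.719, 0.0, 0.0]
ft_force: [0.4, 0.5, -0.1]
width: 0.0417
grip_force: 15.0
```

Request:
drive_tool:
  moves:
    - [[0,0,0.001,0,0,0,0.3],[0,0,0,0,0,0,0.6],[0,0,0,0,0,0,0.8],[0,0,0,0,0,0,1],[0,0,0,0,0,0,1],[0,0,-0.02,0,0,0,1],[0,0,-0.04,0,0,0,1],[0,0,-0.045,0,0,0,1],[0,0,-0.045,0,0,0,1]]

```text
time: 63.65
ee_pos: [0.4691, -0.3557, 0.1807]
eef_rot: [0.695, 0.719, -0.0, -0.0]
ft_force: [1.2, 0.1, 0.1]
width: 0.0861
grip_force: 0.0
```

Request:
drive_tool:
  moves:
    - [[0.039,0.018,0,0,0,0,1],[0.039,0.018,0,0,0,0,1],[0.039,0.018,0,0,0,0,1],[0.039,0.018,0,0,0,0,1],[0.039,0.018,0,0,0,0,1],[0.039,0.018,0,0,0,0,1],[0.03,0.018,0,0,0,0,1],[0,0.015,0,0,0,-0.05,1],[0,0,0,0,0,0,1]]

```text
time: 64.55
ee_pos: [0.6026, -0.0856, 0.1788]
eef_rot: [0.675, 0.737, -0.0, 0.0]
ft_force: [-0.2, -0.7, -0.2]
width: 0.0868
grip_force: 0.0
```

```bash
python3 - <<'E'
from h import *
jars("w15",("jar3_mid","jar1_mid"),zt=.078,n=1)
go((.6055,-.036,.041),4.8)
E
```

```text
jar3_mid blob [ 304  129   43   44 1491] [325. 150.] [ 0.6053 -0.0366]
jar3_mid blob [463 245  25  49 254] [479. 267.] [ 0.776  -0.1418]
jar3_mid 0.56 [328. 149.] [ 0.6089 -0.0373]
jar1_mid blob [ 302   59   47   51 1842] [325.  84.] [0.6    0.0198]
jar1_mid blob [589 136  48  17 632] [613. 143.] [ 0.8686 -0.0069]
jar1_mid 0.93 [328.  89.] [0.6036 0.0199]
t 64.7 p [ 0.6007 -0.0885  0.179 ] q [ 6.779e-01  7.351e-01 -3.000e-04 -0.000e+00] F [-0.1 -0.1  0.4] w 0.0872 g 0.0
tilt [-0. -0. -1.] yaw y 4.64
turn tool z (rad) -0.0028 alt 3.1388
shift after turn [0.052  0.0092 0.138 ]
shift now [0.052  0.0091 0.138 ]
```

Yellow is at (.606,−.0365) and green at (.600,.0195). Picking yellow.

Request:
drive_tool:
  moves:
    - [[0.026,0.005,0,0,0,0,1],[0.026,0.005,0.02,0,0,0,1],[0,0,0.04,0,0,0,1],[0,0,0.04,0,0,0,1],[0,0,0.025,0,0,0,1],[0,0,0.013,0,0,0,1],[0,0,0,0,0,0,1],[0,0,0,0,0,0,0],[0,0,0,0,0,0,0],[0,0,0,0,0,0,0]]

```text
time: 65.7
ee_pos: [0.6079, -0.0345, 0.0425]
eef_rot: [0.677, 0.736, 0.001, 0.001]
ft_force: [0.3, 0.3, -0.3]
width: 0.0705
grip_force: 0.0
```

Request:
drive_tool:
  moves:
    - [[0,0,0,0,0,0,0],[0,0,0,0,0,0,0],[0,0,0,0,0,0,0],[0,0,0,0,0,0,0],[0,0,0,0,0,0,0]]

```text
time: 66.2
ee_pos: [0.6071, -0.0345, 0.0411]
eef_rot: [0.677, 0.736, 0.0, -0.0]
ft_force: [-1.4, 0.6, 1.9]
width: 0.0413
grip_force: 15.0
```

Request:
drive_tool:
  moves:
    - [[0,0,-0.02,0,0,0,0],[0,0,-0.04,0,0,0,0],[0,0,-0.045,0,0,0,0],[0,0,-0.01,0,0,0,0],[0,0,0,0,0,0,0]]

```text
time: 66.7
ee_pos: [0.6082, -0.0346, 0.1579]
eef_rot: [0.677, 0.736, 0.001, 0.001]
ft_force: [-0.4, -0.3, -1.4]
width: 0.0417
grip_force: 15.0
```

```bash
python3 - <<'E'
from h import *
go((.4672,-.300,.13),2.0)
E
```

```text
t 66.7 p [ 0.6082 -0.0346  0.1579] q [0.6768 0.7362 0.0014 0.0011] F [-0.4 -0.3 -1.4] w 0.0417 g 15.0
tilt [ 0.004  0.001 -1.   ] yaw y 4.81
turn tool z (rad) 0.0491 alt -3.0925
shift after turn [-0.2604 -0.1502  0.0273]
shift now [-0.2527 -0.1628  0.0273]
```

Request:
drive_tool:
  moves:
    - [[-0.036,-0.023,0,0,0,0,0],[-0.036,-0.023,0,0,0,0,0],[-0.036,-0.023,0,0,0,0,0],[-0.036,-0.023,0,0,0,0,0],[-0.036,-0.023,0,0,0,0,0],[-0.036,-0.024,0,0,0,0,0],[-0.036,-0.024,0,0,0,0.05,0],[0,0,0.03,0,0,0,0],[0,0,0,0,0,0,0],[0,0,0,0,0,0,0]]

```text
time: 67.7
ee_pos: [0.4654, -0.298, 0.1249]
eef_rot: [0.695, 0.719, -0.001, -0.002]
ft_force: [0.8, -0.3, 0.3]
width: 0.0417
grip_force: 15.0
```

```bash
python3 - <<'E'
from h import *
go((.4672,-.299,.030),2.0)
E
```

```text
t 67.7 p [ 0.4654 -0.298   0.1249] q [ 6.945e-01  7.195e-01 -6.000e-04 -1.500e-03] F [ 0.8 -0.3  0.3] w 0.0417 g 15.0
tilt [-0.003  0.001 -1.   ] yaw y 2.02
turn tool z (rad) 0.0004 alt -3.1412
shift after turn [-0.0012  0.0021  0.0949]
shift now [-0.0012  0.0021  0.0949]
```

Request:
drive_tool:
  moves:
    - [[-0.001,0.001,0.035,0,0,0,0],[0,0,0.03,0,0,0,0],[0,0,0.015,0,0,0,0],[0,0,0.008,0,0,0,0],[0,0,0.005,0,0,0,0],[0,0,0,0,0,0,0],[0,0,0,0,0,0,0]]

```text
time: 68.4
ee_pos: [0.4675, -0.3005, 0.0341]
eef_rot: [0.695, 0.719, 0.0, 0.001]
ft_force: [0.1, -0.1, 0.0]
width: 0.0417
grip_force: 15.0
```

Request:
drive_tool:
  moves:
    - [[0,0,0.003,0,0,0,0],[0,0,0.001,0,0,0,0],[0,0,0,0,0,0,0]]

```text
time: 68.7
ee_pos: [0.4669, -0.3002, 0.0292]
eef_rot: [0.695, 0.719, 0.0, 0.0]
ft_force: [0.4, -0.6, 0.1]
width: 0.0414
grip_force: 15.0
```

Request:
drive_tool:
  moves:
    - [[0,0,0,0,0,0,0.3],[0,0,0,0,0,0,0.6],[0,0,0,0,0,0,0.8],[0,0,0,0,0,0,1],[0,0,0,0,0,0,1],[0,0,-0.02,0,0,0,1],[0,0,-0.04,0,0,0,1],[0,0,-0.045,0,0,0,1],[0,0,-0.045,0,0,0,1]]

```text
time: 69.6
ee_pos: [0.4664, -0.3002, 0.1806]
eef_rot: [0.695, 0.719, -0.0, -0.0]
ft_force: [1.9, 0.3, -0.1]
width: 0.0862
grip_force: 0.0
```

Request:
drive_tool:
  moves:
    - [[0.039,0.018,0,0,0,0,1],[0.039,0.018,0,0,0,0,1],[0.039,0.018,0,0,0,0,1],[0.039,0.018,0,0,0,0,1],[0.039,0.018,0,0,0,0,1],[0.039,0.018,0,0,0,0,1],[0.03,0.018,0,0,0,0,1],[0,0.015,0,0,0,-0.05,1],[0,0,0,0,0,0,1]]

```text
time: 70.5
ee_pos: [0.5998, -0.0303, 0.1787]
eef_rot: [0.676, 0.737, -0.0, 0.0]
ft_force: [-0.3, -0.8, -0.3]
width: 0.0872
grip_force: 0.0
```

```bash
python3 - <<'E'
from h import *
jars("w16",("jar1_mid",),zt=.078,n=1)
go((.601,.0195,.041),4.8)
E
```

```text
jar1_mid blob [ 301  126   44   45 1537] [322. 148.] [0.6    0.0201]
jar1_mid blob [593 131  47  17 639] [618. 139.] [0.8683 0.053 ]
jar1_mid 0.8 [324. 147.] [0.6024 0.0194]
t 70.6 p [ 0.5983 -0.0326  0.1789] q [ 6.777e-01  7.354e-01 -5.000e-04 -0.000e+00] F [ 0.1  0.2 -0. ] w 0.0872 g 0.0
tilt [-0.001 -0.001 -1.   ] yaw y 4.68
turn tool z (rad) -0.0022 alt 3.1394
shift after turn [0.0518 0.0072 0.1378]
shift now [0.0518 0.0071 0.1378]
```

Request:
drive_tool:
  moves:
    - [[0.026,0.003,0,0,0,0,1],[0.025,0.003,0.02,0,0,0,1],[0,0,0.04,0,0,0,1],[0,0,0.04,0,0,0,1],[0,0,0.025,0,0,0,1],[0,0,0.013,0,0,0,1],[0,0,0,0,0,0,1],[0,0,0,0,0,0,0],[0,0,0,0,0,0,0],[0,0,0,0,0,0,0]]

```text
time: 71.6
ee_pos: [0.6013, 0.0197, 0.0425]
eef_rot: [0.677, 0.736, 0.001, 0.001]
ft_force: [0.3, 0.1, 0.8]
width: 0.0707
grip_force: 0.0
```

Request:
drive_tool:
  moves:
    - [[0,0,0,0,0,0,0],[0,0,0,0,0,0,0],[0,0,0,0,0,0,0],[0,0,0,0,0,0,0],[0,0,0,0,0,0,0]]

```text
time: 72.1
ee_pos: [0.6005, 0.0198, 0.0412]
eef_rot: [0.677, 0.736, 0.0, 0.0]
ft_force: [-0.5, 1.3, 1.6]
width: 0.0418
grip_force: 15.0
```

Request:
drive_tool:
  moves:
    - [[0,0,-0.02,0,0,0,0],[0,0,-0.04,0,0,0,0],[0,0,-0.045,0,0,0,0],[0,0,-0.01,0,0,0,0],[0,0,0,0,0,0,0]]

```text
time: 72.6
ee_pos: [0.6014, 0.0198, 0.1578]
eef_rot: [0.677, 0.736, 0.001, 0.001]
ft_force: [-0.5, 0.9, -2.5]
width: 0.0416
grip_force: 15.0
```

```bash
python3 - <<'E'
from h import *
go((.4652,-.2445,.13),2.0)
E
```

```text
t 72.6 p [0.6014 0.0198 0.1578] q [0.6768 0.7362 0.0014 0.0009] F [-0.5  0.9 -2.5] w 0.0416 g 15.0
tilt [ 0.003  0.001 -1.   ] yaw y 4.81
turn tool z (rad) 0.0491 alt -3.0925
shift after turn [-0.2594 -0.1455  0.0271]
shift now [-0.252  -0.158   0.0271]
```

Request:
drive_tool:
  moves:
    - [[-0.036,-0.023,0,0,0,0,0],[-0.036,-0.023,0,0,0,0,0],[-0.036,-0.023,0,0,0,0,0],[-0.036,-0.023,0,0,0,0,0],[-0.036,-0.022,0,0,0,0,0],[-0.036,-0.022,0,0,0,0,0],[-0.036,-0.022,0,0,0,0.05,0],[0,0,0.03,0,0,0,0],[0,0,0,0,0,0,0],[0,0,0,0,0,0,0]]

```text
time: 73.6
ee_pos: [0.4635, -0.2435, 0.1249]
eef_rot: [0.695, 0.719, -0.001, -0.001]
ft_force: [0.2, -0.4, -1.2]
width: 0.0417
grip_force: 15.0
```

```bash
python3 - <<'E'
from h import *
c,im=snap("wrist","w17")
go((.4652,-.2448,.030),2.0)
E
```

```text
t 73.65 p [ 0.4643 -0.2436  0.1258] q [ 6.943e-01  7.196e-01 -4.000e-04 -7.000e-04] F [ 0.3 -0.  -1. ] w 0.0414 g 15.0
tilt [-0.001  0.    -1.   ] yaw y 2.05
turn tool z (rad) 0.0009 alt -3.1407
shift after turn [-0.0013  0.001   0.0958]
shift now [-0.0013  0.001   0.0958]
```

Request:
drive_tool:
  moves:
    - [[-0.001,0,0.035,0,0,0,0],[0,0,0.03,0,0,0,0],[0,0,0.015,0,0,0,0],[0,0,0.008,0,0,0,0],[0,0,0.005,0,0,0,0],[0,0,0.003,0,0,0,0],[0,0,0,0,0,0,0],[0,0,0,0,0,0,0]]

```text
time: 74.45
ee_pos: [0.4647, -0.2458, 0.0308]
eef_rot: [0.695, 0.719, 0.0, 0.0]
ft_force: [0.7, -0.5, -1.4]
width: 0.0419
grip_force: 15.0
```

Release, back off upward, and check the rack.

Request:
drive_tool:
  moves:
    - [[0,0,0.001,0,0,0,0.3],[0,0,0,0,0,0,0.6],[0,0,0,0,0,0,0.8],[0,0,0,0,0,0,1],[0,0,0,0,0,0,1],[0,0,-0.02,0,0,0,1],[0,0,-0.04,0,0,0,1],[0,0,-0.045,0,0,0,1],[0,0,-0.045,0,0,0,1],[0,0,-0.04,0,0,0,1]]

```text
time: 75.45
ee_pos: [0.4641, -0.2459, 0.2215]
eef_rot: [0.695, 0.719, 0.0, 0.0]
ft_force: [0.5, 0.3, -0.3]
width: 0.0867
grip_force: 0.0
```

Request:
drive_tool:
  moves:
    - [[-0.045,0,0,0,0,0,1],[-0.045,0,0,0,0,0,1],[-0.045,0,0,0,0,0,1],[-0.03,0,0,0,0,0,1],[0,0,0,0,0,0,1],[0,0,0,0,0,0,1]]

```text
time: 76.05
ee_pos: [0.4694, -0.411, 0.2186]
eef_rot: [0.696, 0.719, -0.0, -0.0]
ft_force: [-0.6, 1.8, -1.3]
width: 0.0871
grip_force: 0.0
```

```bash
python3 - <<'E'
from h import *
c,im=jars("w18",zt=.066,n=1)
cs,ims=snap("scene"); 
a=cv2.cvtColor(cv2.resize(ims[90:290,180:400],(800,600)[:1]+(727,)),cv2.COLOR_RGB2BGR)[:600]
w=cv2.cvtColor(im,cv2.COLOR_RGB2BGR)
cv2.imwrite("pics/v4.png",np.vstack([cv2.resize(w[:200],(640,200)),cv2.resize(cv2.cvtColor(ims[100:280,180:420],cv2.COLOR_RGB2BGR),(533,400)) if 0 else cv2.copyMakeBorder(cv2.resize(cv2.cvtColor(ims[100:280,180:420],cv2.COLOR_RGB2BGR),(520,390)),0,0,0,120,0)]))
E
```

```text
jar1_mid blob [ 298    4   40   49 1562] [317.  28.] [ 0.4638 -0.2462]
jar1_mid 0.75 [319.  37.] [ 0.4659 -0.2464]
jar2_mid blob [ 104   38  141  154 9899] [179. 118.] [ 0.3176 -0.3377]
jar2_mid blob [ 301  123   37   38 1061] [319. 141.] [ 0.4692 -0.357 ]
jar2_mid 0.95 [320. 141.] [ 0.4704 -0.358 ]
jar3_mid blob [ 299   67   39   42 1237] [318.  87.] [ 0.4663 -0.3019]
jar3_mid blob [147 245  23  29 123] [156. 257.] [ 0.2732 -0.5037]
jar3_mid 0.58 [319.  88.] [ 0.4674 -0.2991]
```

View pics/v4.png

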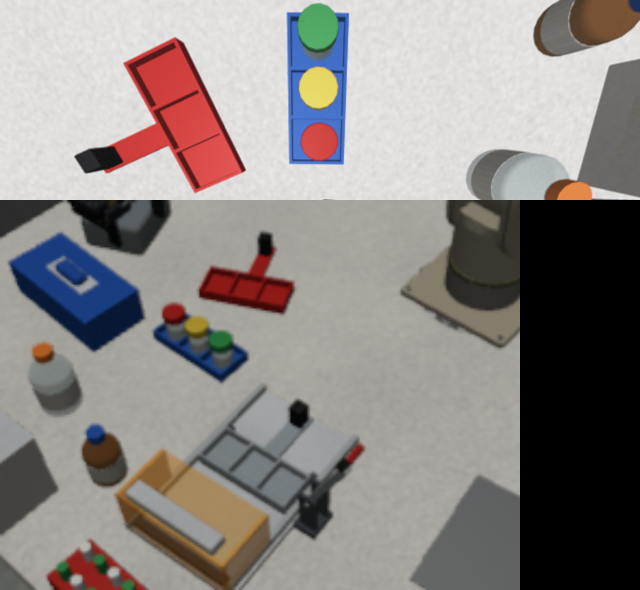

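The green (318,28), yellow (318,88) and red (319,141) jars stand upright, each in its own rack pocket. The carrier is out, the clamp is open and the gripper is clear of everything. Handing in.

```bash
python3 -c "
from bench import r
print(r.close_job())"
```

```text
the job is handed in; nothing more can be done
None
```

The job is handed in at about 76 s: the three jars present (green, red, yellow) went through the clamped step (over 3 s) and now stand upright in separate blue-rack pockets; carrier fully out, clamp back open, gripper holding nothing.

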